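Set up the foam demonstration behind its splash screen

ROBOT

A 6-joint arm with a two-finger parallel gripper is mounted at the origin on the work surface. World frame = base frame: x ahead of the robot, y to its left, z up, the work surface at z = 0. Lengths are in m, angles in rad, forces in N, time in s.
With the tool pointing down it reaches from about 0.3 to 0.775 m from the base axis. Payload 14.6 kg.
Tool frame: the origin (TCP) lies on the centre line of the jaws, within the pads' length; the fingertips stand 14 mm ahead of it and the grasp point (between the pads) lies 5 mm behind it; z points along the fingers, y is the line along which they close (so a half turn about z gives the same grasp; the last joint's range is limited). The gripper opens to 85 mm and grips with 20 to 120 N. Pads are 22 mm wide; open, the fingers measure 114 mm over their backs; the gripper's body (76 mm by 85 mm) begins 54 mm behind the grasp point. The pads swing forward as they close: fully open they stand 13 mm farther back than shut.
Start: joints at [1.125, 0.3, 1.521, -0, 1.321, -0.067], TCP at [0.203, 0.511, 0.245] pointing down, gripper open.
Joint ranges: [-3.03, 3.03], [-0.79, 2.21], [0.23, 2.52], [-1.04, 4.18], [0, 3.07], [-2.55, 2.55]. Speed limits (rad/s): [2.22, 2.22, 2.57, 3.14, 3.14, 3.14].

INTERFACE

Orientations are given as a rotation vector (axis times angle).
In Python, from bench import r, get_image, get_calibration gives the robot as it stands. The module is installed in compiled form; this text tells all that it offers.
- The arm moves only by the tool apply_moves, never from a script. Its argument "moves" is a list of rows, each an object of numbers: "dx", "dy", "dz": the shift along the world's x, y, z in cm; "rx", "ry", "rz": the turn, a rotation vector about the world's x, y, z in degrees; "gripper": the opening in per cent of the stroke, from 0 (shut) to 100 (fully open). In form: [{"dx": .., "dy": .., "dz": .., "rx": .., "ry": .., "rz": .., "gripper": ..}, ...]. A call has 1 to 20 rows; each row is the pose to reach, as a shift and turn from the pose commanded when the call began; what a row does not reach only later rows make up. A row lasts 1/10 s, in which the tool goes at most 50 mm and 8.59 degrees, less where a joint would pass 70% of its speed; a pose out of reach is approached as far as the arm can. A call with a gripper value outside its range is refused whole. The fingers move at their own pace and stop on an object; the grip force is fixed at half the most. Time passes only in rows, so rows that repeat a pose let the fingers close. It gives the time, the measured TCP pose, the force, the opening and the grip force at its end, in the units of the state.
- r.sense(): the state, without advancing time (a new reading comes with each control period).
- get_image(name): name is "scene" or "top"; returns the picture (480x640x3 uint8, red, green, blue); there is no depth.
- get_calibration(name): a dict with "intrinsics" (3x3 intrinsics, pixels), "k1" (the pictures are not rectified: a ray, as slopes to the right and down, at radius r is drawn at 1 + k1 r^2 times it, then the intrinsics apply), "R" (3x3) and "t" (3): a world point X has camera coordinates R X + t. Camera axes: x right, y down, z forward; pixel columns grow to the right and rows downward; lengths in m; the calibration is good to about 2 mm. A picture is of the moment at which its call begins. get_calibration takes no time and is no camera call.
- r.sign_off(): hands the job in; it is judged then, once.
The state is a dict: "t": time; "qpos": joint angles; "dq": joint speeds; "effort": joint torques, N m; "eef_pos": TCP position; "ee_rot": TCP orientation; "force": force on the tool from outside, world axes, zero at the start; "torque": the same for the moment, N m; "finger_gap": opening from 0.0 (shut) to 1.0 (fully open); "gripper_force": force on a finger pad.
Only numpy, scipy, OpenCV 4.12 (cv2) and the standard library are available. Lean on these libraries where they do the work, as an engineer would, in place of code of your own. Each camera call takes 0.05 s, during which the arm holds its last target. There are 200 camera calls.

TASK

Set up the bench for the foam demonstration: fold the splash screen right back as far as it goes, lower the white drip tray over the two pins of the blue base until it lies flush, then, with the screen still back, stand the cup upright on the tray's red disc and every amber dropper bottle upright on the tray. Finally fold the screen forward until it stands upright (90 degrees) and leave it there. Do not disturb the two canisters or the round dish.

Things in the scene. Friction and masses are not known exactly. Their poses are not given: they have to be found in the camera images.
- base: fixed blue block, 270 (x) x 200 (y) x 22 mm high, on the table. Origin: centre of its underside; z up. Two steel pins, 10 mm diameter with tapered tips, stand on its top at x = -90 and +90, y = 0 mm, rising 22 mm above the top. The splash screen is hinged along its +y edge between grey end cheeks 72 mm high (x = -128 and +128, y = 112 mm)
- pin0 (a point): tip of the locating pin at the base's -x end, 44 mm above the table
- pin1 (a point): tip of the locating pin at the base's +x end, 44 mm above the table
- screen (a joint): splash screen angle, rad: 0 level over the base, 1.571 upright, 1.95 fully back (stop). Clear panel with red edges, 240 wide x 180 tall x 5 mm, 0.3 kg, starts half folded down. A friction hinge holds it anywhere; it takes 1 to 5 N at the bar to move. Hinge axis along the base's x; at 0 the screen lies from the hinge towards the base's -y, and it swings up and over towards +y as the angle grows
- screen_bar (a point): middle of the screen's red round grip bar, 10 mm diameter, 118 mm long, parallel to the hinge, 220 mm from the hinge axis and 40 mm beyond the panel's free edge, on two 8 mm rods 55 mm either side of the middle. It can be pinched from above across its diameter at any angle and turns in the fingers. Frame: x along the bar; -y points from hinge to bar
- screen_hinge (a point): middle of the hinge axis, 55 mm above the table, at x = 0, y = 112 mm of the base. The frame's x is along the axis; the frame turns with the screen
- tray: loose white drip tray (holed plate), 220 (x) x 170 (y) mm, 8 mm thick, rim 4 mm wide rising 8 mm above its floor; about 0.35 kg. Origin: centre of its flat underside; z up. Through holes of 13 mm at x = -90 and +90, y = 0 mm fit the pins. A blue upright grip tab in the middle, 60 (x) x 12 (y) mm, reaches 52 mm above the underside. Seated, the underside is 22 mm above the table; either way round
- disc (a point): centre of the red disc (66 mm diameter) marked on the tray's floor at x = 0, y = +42 mm of the tray, 8 mm above the tray's underside; the cup belongs here
- cup: grey plastic cup, straight open cylinder, low and thick-bottomed, 56 mm outer diameter, 55 mm tall, wall 3 mm, inner floor 10 mm up, 60 g or so. Origin: centre of its underside; z up. It can be held across its outside
- bottle0: amber dropper bottle: body 33 mm diameter, 48 mm tall; white collar 22 mm diameter from 48 to 76 mm up; black rubber bulb 12 mm diameter up to 96 mm; about 70 g. Origin: centre of the underside; z up along the bottle. Best held by the white collar, fingertips not lower than 49 mm (shoulder). Two to four bottles are there in a run (absent ones read None)
- bottle1: amber dropper bottle: body 33 mm diameter, 48 mm tall; white collar 22 mm diameter from 48 to 76 mm up; black rubber bulb 12 mm diameter up to 96 mm; about 70 g. Origin: centre of the underside; z up along the bottle. Best held by the white collar, fingertips not lower than 49 mm (shoulder). Two to four bottles are there in a run (absent ones read None)
- bottle2: amber dropper bottle: body 33 mm diameter, 48 mm tall; white collar 22 mm diameter from 48 to 76 mm up; black rubber bulb 12 mm diameter up to 96 mm; about 70 g. Origin: centre of the underside; z up along the bottle. Best held by the white collar, fingertips not lower than 49 mm (shoulder). Two to four bottles are there in a run (absent ones read None)
- bottle3: amber dropper bottle: body 33 mm diameter, 48 mm tall; white collar 22 mm diameter from 48 to 76 mm up; black rubber bulb 12 mm diameter up to 96 mm; about 70 g. Origin: centre of the underside; z up along the bottle. Best held by the white collar, fingertips not lower than 49 mm (shoulder). Two to four bottles are there in a run (absent ones read None)
- jerry0: square canister with a red neck ring, 85 x 85 mm, 162 mm tall, cream; bystander, to be left alone. Origin: centre of its underside
- jerry1: square canister with a red neck ring, 85 x 85 mm, 162 mm tall, white; bystander, to be left alone. Origin: centre of its underside
- dish: empty round white dish, 140 mm diameter, 20 mm high; bystander, to be left alone. Origin: centre of its underside

How it is judged:
On the way, in this order (a step that is already met when the one before it is completed fails the run):
1. the splash screen is folded right back (value of joint screen between 1.8 and 9 rad), for 0.2 s.
2. the drip tray lies flush on the base over both pins, the screen still back (value of joint screen between 1.7 and 9 rad and horizontal distance between tray and base below 0.004 m and z of tray in the frame of base below 0.0245 m and angle between the z axis of tray and the z axis of base, either way round below 0.02 rad and angle between the x axis of tray and the x axis of base, either way round below 0.05 rad), for 0.3 s.
3. the cup stands on the red disc and every bottle stands upright on the tray, the screen still back (all of step 2 and x of bottle0 in the frame of tray between -0.097 and 0.097 m and y of bottle0 in the frame of tray between -0.072 and 0.072 m and z of bottle0 in the frame of tray between 0.005 and 0.012 m and angle between each of bottle0, bottle1, bottle2, bottle3, cup's own z axis and vertical below 0.1 rad and linear speed of each of bottle0, bottle1, bottle2, bottle3, cup below 0.02 m/s and x of bottle1 in the frame of tray between -0.097 and 0.097 m and y of bottle1 in the frame of tray between -0.072 and 0.072 m and z of bottle1 in the frame of tray between 0.005 and 0.012 m and x of bottle2 in the frame of tray between -0.097 and 0.097 m and y of bottle2 in the frame of tray between -0.072 and 0.072 m and z of bottle2 in the frame of tray between 0.005 and 0.012 m and x of bottle3 in the frame of tray between -0.097 and 0.097 m and y of bottle3 in the frame of tray between -0.072 and 0.072 m and z of bottle3 in the frame of tray between 0.005 and 0.012 m and horizontal distance between cup and disc below 0.015 m and z of cup in the frame of tray between 0.005 and 0.012 m), for 0.3 s.
At the end, for the whole second after the job is handed in: Screen at rest upright within 6 degrees; tray flush on the base over both pins (2.5 mm in height, 4 mm off centre); cup upright within 15 mm of the red disc's centre; every bottle present upright within 6 degrees, at rest on the tray's floor (value of joint screen between 1.466 and 1.676 rad and velocity of joint screen between -0.05 and 0.05 rad/s and linear speed of each of tray, bottle0, bottle1, bottle2, bottle3, cup below 0.02 m/s and horizontal distance between tray and base below 0.004 m and z of tray in the frame of base below 0.0245 m and angle between the z axis of tray and the z axis of base, either way round below 0.02 rad and angle between the x axis of tray and the x axis of base, either way round below 0.05 rad and x of bottle0 in the frame of tray between -0.097 and 0.097 m and y of bottle0 in the frame of tray between -0.072 and 0.072 m and z of bottle0 in the frame of tray between 0.005 and 0.012 m and angle between each of bottle0, bottle1, bottle2, bottle3, cup's own z axis and vertical below 0.1 rad and x of bottle1 in the frame of tray between -0.097 and 0.097 m and y of bottle1 in the frame of tray between -0.072 and 0.072 m and z of bottle1 in the frame of tray between 0.005 and 0.012 m and x of bottle2 in the frame of tray between -0.097 and 0.097 m and y of bottle2 in the frame of tray between -0.072 and 0.072 m and z of bottle2 in the frame of tray between 0.005 and 0.012 m and x of bottle3 in the frame of tray between -0.097 and 0.097 m and y of bottle3 in the frame of tray between -0.072 and 0.072 m and z of bottle3 in the frame of tray between 0.005 and 0.012 m and horizontal distance between cup and disc below 0.015 m and z of cup in the frame of tray between 0.005 and 0.012 m); the robot touches nothing.
It fails at once if the cream canister is disturbed (moved more than 30 mm) (distance of jerry0 from where it was at the start of the episode above 0.03 m).
It fails at once if the white canister is disturbed (moved more than 30 mm) (distance of jerry1 from where it was at the start of the episode above 0.03 m).
It fails at once if the dish is disturbed (moved more than 30 mm) (distance of dish from where it was at the start of the episode above 0.03 m).
Of bottle0, bottle1, bottle2, bottle3 only 2 to 4 are there at a start; the rules pass over those that are not, and their reading is None.
At some moment in a run one of cup, tray may be knocked a few centimetres aside while the robot is not near it.
It also fails if it takes over 210 s, if anything falls off the work surface, if the arm or the gripper's body presses on something with over 40 N, if the wrist force passes 120 N, or if a joint passes its speed limit or range.

## Working session

There is one attempt and no reset: what is moved stays moved. The work goes in short steps, Python scripts to look and compute and a tool call to move; the robot and the scene stay as the last step left them, time stands still between calls to the robot, and variables do not carry over. Pictures are saved under pics/ and viewed, at most 14 in all, crops included, and the job is handed in when it is done.

Besides the shell and the picture viewer there is one more tool, called after "Emit:" as name([rows], argument=value, ...), one row to a line, values as JSON. apply_moves: Moves the arm, as the interface text tells. Its arguments: {"type":"object","properties":{"moves":{"type":"array"}},"required":["moves"]}

```bash
mkdir -p pics; cat > h.py <<'E'
import numpy as np, cv2
from bench import r, get_image, get_calibration
def ray(n,u,v):
    c=get_calibration(n);K=np.array(c["intrinsics"]);k1=c["k1"]
    p=cv2.undistortPoints(np.array([[[u,v]]],float),K,np.array([k1,0,0,0,0.]))[0,0]
    R=np.array(c["R"]);t=np.array(c["t"]);return -R.T@t, R.T@np.array([p[0],p[1],1])
def onz(n,u,v,z):
    o,d=ray(n,u,v);return o+d*(z-o[2])/d[2]
def proj(n,X):
    c=get_calibration(n);K=np.array(c["intrinsics"]);R=np.array(c["R"])
    return cv2.projectPoints(np.array([X],float),cv2.Rodrigues(R)[0],np.array(c["t"],float),K,np.array([c["k1"],0,0,0,0.]))[0][0,0]
def tri(u1,v1,u2,v2):
    o1,d1=ray("scene",u1,v1);o2,d2=ray("top",u2,v2)
    s=np.linalg.lstsq(np.stack([d1,-d2],1),o2-o1,rcond=None)[0];return (o1+d1*s[0]+o2+d2*s[1])/2
def grab(n,f,crop=None,s=1):
    im=get_image(n)
    o=im if crop is None else im[crop[1]:crop[3],crop[0]:crop[2]]
    if s!=1:o=cv2.resize(o,None,fx=s,fy=s,interpolation=cv2.INTER_CUBIC)
    cv2.imwrite(f,cv2.cvtColor(o,cv2.COLOR_RGB2BGR));return im
E
python3 - <<'E'
from h import *
for n in("scene","top"):
    im=grab(n,f"pics/{n}0.png");np.save(n+"0.npy",im);c=get_calibration(n);print(n,-np.array(c["R"]).T@c["t"],np.array(c["R"]).round(2).tolist())
E
```

```text
scene [ 1.10170802 -0.58772113  1.26288392] [[0.74, 0.67, 0.01], [0.56, -0.61, -0.56], [-0.37, 0.42, -0.83]]
top [0.25529811 0.0320577  1.50433875] [[0.0, -1.0, 0.0], [-0.98, -0.0, -0.22], [0.22, -0.0, -0.98]]
```

View pics/scene0.png

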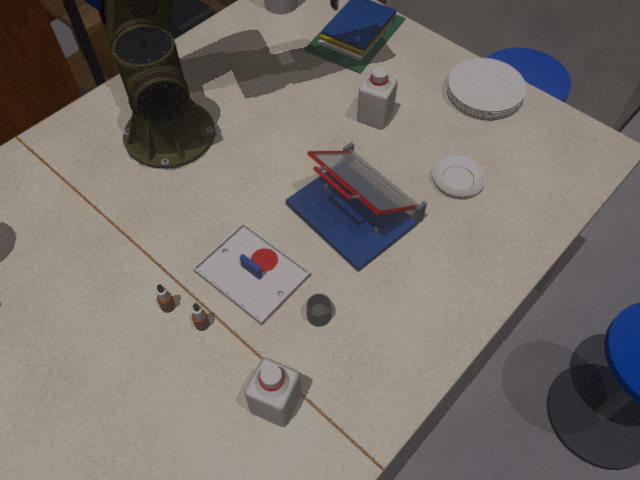

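View pics/top0.png

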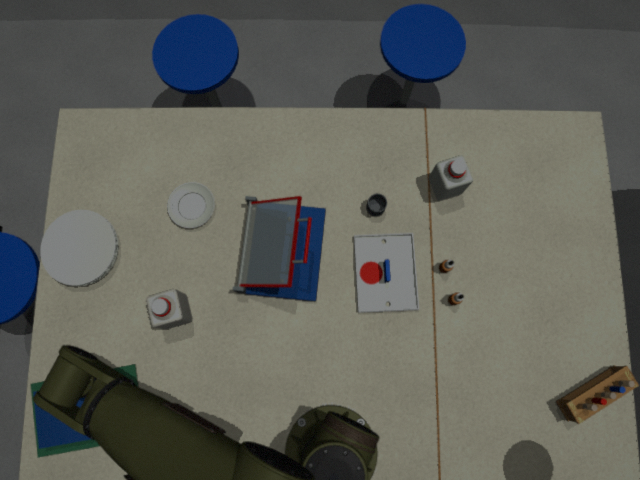

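The screen is half folded at top (245–325, 197–300). The tray is at top (385,273) and the cup at (376,205). There are two bottles, at (447,266) and (457,298), and the canisters and dish are clear of the base. I'll measure these next.

```bash
python3 - <<'E'
from h import *
a=np.load("top0.npy")[180:320,225:475];b=np.load("scene0.npy")[140:340,150:450]
o=np.zeros((600,800,3),np.uint8)
A=cv2.resize(a,None,fx=3,fy=3,interpolation=cv2.INTER_CUBIC)
cv2.imwrite("pics/topc.png",A[...,::-1])
im=np.load("top0.npy");h=cv2.cvtColor(im,cv2.COLOR_RGB2HSV)
def comps(m,amin,box):
    k=np.zeros(m.shape,bool);k[box[1]:box[3],box[0]:box[2]]=1
    n,l,s,c=cv2.connectedComponentsWithStats((m&k).astype(np.uint8));return [(s[i].tolist(),c[i].round(1).tolist(),cv2.minAreaRect(np.argwhere(l==i)[:,::-1].astype(np.float32))) for i in range(1,n) if s[i][4]>amin]
B=(225,180,475,320)
print("blue",comps((h[...,0]>100)&(h[...,0]<125)&(h[...,1]>110),25,B))
print("red",comps(((h[...,0]<6)|(h[...,0]>172))&(h[...,1]>150)&(h[...,2]>90),25,B))
print("white",comps((h[...,1]<28)&(h[...,2]>150),25,B))
print("dark",comps((h[...,2]<75),10,(355,180,475,320)))
print("orange",comps((h[...,0]<16)&(h[...,1]>120)&(h[...,2]<190),6,(435,250,475,320)))
E
```

```text
blue [([245, 207, 80, 94, 2093], [302.2, 264.2], ((284.9287414550781, 250.83168029785156), (70.6314697265625, 93.0744400024414), 6.115502834320068)), ([295, 221, 12, 39, 301], [300.9, 240.1], ((300.8902893066406, 239.98780822753906), (7.730207920074463, 38.87190628051758), 6.34019136428833)), ([384, 260, 6, 22, 109], [386.7, 270.2], ((386.5, 270.5), (21.0, 5.0), 90.0))]
red [([294, 196, 7, 17, 37], [298.4, 201.9], ((298.80084228515625, 203.75314331054688), (15.524173736572266, 5.797409534454346), 75.0685806274414)), ([304, 218, 7, 45, 122], [307.1, 240.0], ((307.1158447265625, 239.95730590820312), (2.6503567695617676, 44.283050537109375), 6.34019136428833)), ([292, 222, 6, 37, 49], [294.6, 240.0], ((294.43902587890625, 240.0487823486328), (1.9877676963806152, 36.2215461730957), 6.34019136428833)), ([360, 262, 19, 22, 336], [369.7, 272.4], ((369.0, 272.5), (21.0, 18.0), 90.0))]
white []
dark [([417, 180, 54, 23, 706], [438.6, 190.0], ((443.5, 191.0), (53.0, 22.0), 0.0)), ([361, 194, 26, 23, 447], [374.1, 205.6], ((374.5, 205.99998474121094), (20.50609588623047, 26.16295051574707), 45.
[... 451 characters left out ...]
79, 2, 12, 13], [355.5, 284.5], ((355.4189453125, 284.5135192871094), (11.014732360839844, 0.986393928527832), 80.53767395019531)), ([442, 294, 15, 12, 97], [448.4, 300.3], ((448.1723937988281, 300.9310302734375), (11.884502410888672, 12.255891799926758), 68.19859313964844)), ([454, 295, 10, 7, 40], [457.8, 297.3], ((457.75006103515625, 296.7500305175781), (6.363960266113281, 8.485280990600586), 45.0))]
orange [([439, 261, 12, 11, 55], [443.5, 267.4], ((443.7135009765625, 267.2415771484375), (10.28197956085205, 8.797983169555664), 57.9946174621582)), ([448, 293, 12, 12, 59], [452.6, 299.5], ((453.0500183105469, 299.1500244140625), (10.435516357421875, 9.486832618713379), 71.56504821777344))]
```

View pics/topc.png

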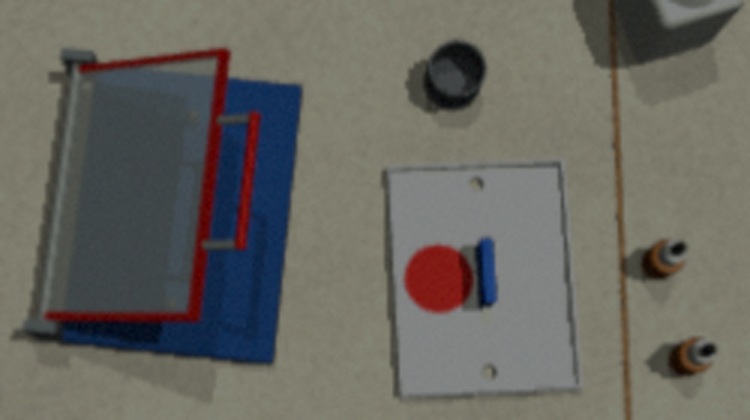

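```bash
python3 - <<'E'
from h import *
T=lambda u,v,z:onz("top",u,v,z)
c1=T(326,208.7,.022);c2=T(315.7,300.7,.022)
x=(c1-c2);L=np.linalg.norm(x[:2]);x/=np.linalg.norm(x);y=np.array([-x[1],x[0],0])
bc=(c1+c2)/2+.1*y; print("base edge len",L,"yaw",np.degrees(np.arctan2(x[1],x[0])),"ctr",bc)
C=T(307.1,240,.18)
o,d=ray("top",307.1,240)
hg=bc+.112*y;hg[2]=.055;hg-=0
# bar on circle
for z in np.arange(.055,.28,.002):
    p=o+d*(z-o[2])/d[2];q=p-hg;rr=np.hypot(q@y,q[2])
    if abs(rr-.22)<.003:print("bar",p.round(3),"ang",np.degrees(np.arctan2(q[2],-(q@y))),"along x",q@x,proj("scene",p))
p1=T(383.7,241,.008);p2=T(388,303.7,.008);v=p1-p2
print("tray holes",p1,p2,(p1+p2)/2,np.linalg.norm(v),np.degrees(np.arctan2(v[1],v[0])))
print("disc",T(371,272.7,.008),"tab",T(386.7,270.2,.052))
print("cup",T(377.3,204,.055))
for u,w,s,t in((450.7,262.3,449,264.3),(461,296.3,458.3,297.7)):print("bottle",T(u,w,.094),T(s,t,.078))
for k,(u,w) in dict(j0=(166,306),j1=(458,168)).items():print(k,T(u,w,.162))
print("dish",T(191,205,.02))
print(r.sense()["eef_pos"],r.sense()["ee_rot"])
E
```

```text
base edge len 0.26683545785572194 yaw -6.040200125436906 ctr [0.54749258 0.12874416 0.022     ]
bar [0.542 0.065 0.183] ang 36.01833531085622 along x 0.0012265811387933041 [332.39995727 183.49003286]
bar [0.542 0.065 0.185] ang 36.427056928383514 along x 0.000800309032857327 [332.25749992 182.84208529]
bar [0.541 0.065 0.187] ang 36.83108577608381 along x 0.0003740369269213499 [332.11472513 182.19268577]
bar [0.541 0.065 0.189] ang 37.230462718854355 along x -5.223517901462721e-05 [331.9716318  181.54182923]
bar [0.54  0.065 0.191] ang 37.625229494327534 along x -0.0004785072849506043 [331.82821882 180.88951056]
tray holes [ 0.57802764 -0.15122496  0.008     ] [ 0.3979521  -0.15961613  0.008     ] [ 0.48798987 -0.15542054  0.008     ] 0.18027093914757783 2.667940016593559
disc [ 0.48574527 -0.11313027  0.008     ] tab [ 0.48609176 -0.15239756  0.052     ]
cup [ 0.6750182  -0.12966762  0.055     ]
bottle [ 0.50147482 -0.3209205   0.094     ] [ 0.49872108 -0.31998133  0.078     ]
bottle [ 0.40961443 -0.34433734  0.094     ] [ 0.40758699 -0.34107104  0.078     ]
j0 [0.37424509 0.4202564  0.162     ]
j1 [ 0.74577769 -0.33666872  0.162     ]
dish [0.67975335 0.40750581 0.02      ]
[0.20331454 0.51083253 0.2447777 ] [-5.91379836e-01 -3.08517575e+00  1.60335107e-03]
```

Emit:
apply_moves([
  {"dz": 5},
  {"dx": 16, "dy": -20, "dz": 5, "rz": 8},
  {"dx": 33.8, "dy": -44.6, "dz": 5, "rz": 15.7, "gripper": 50},
  {"dx": 33.8, "dy": -44.6, "dz": 5, "rz": 15.7, "gripper": 50},
  {"dx": 33.8, "dy": -44.6, "dz": 5, "rz": 15.7, "gripper": 50},
  {"dx": 33.8, "dy": -44.6, "dz": 5, "rz": 15.7, "gripper": 50},
  {"dx": 33.8, "dy": -44.6, "dz": 5, "rz": 15.7, "gripper": 50},
  {"dx": 33.8, "dy": -44.6, "dz": 5, "rz": 15.7, "gripper": 50},
  {"dx": 33.8, "dy": -44.6, "dz": 5, "rz": 15.7, "gripper": 50},
  {"dx": 33.8, "dy": -44.6, "dz": 5, "rz": 15.7, "gripper": 50},
  {"dx": 33.8, "dy": -44.6, "dz": 5, "rz": 15.7, "gripper": 50},
  {"dx": 33.8, "dy": -44.6, "dz": 5, "rz": 15.7, "gripper": 50},
  {"dx": 33.8, "dy": -44.6, "dz": 5, "rz": 15.7, "gripper": 50},
  {"dx": 33.8, "dy": -44.6, "dz": 5, "rz": 15.7, "gripper": 50},
  {"dx": 33.8, "dy": -44.6, "dz": 5, "rz": 15.7, "gripper": 50},
  {"dx": 33.8, "dy": -44.6, "dz": 5, "rz": 15.7, "gripper": 50},
])

```text
$.moves[0]: bad value
```

Emit:
apply_moves([
  {"dx": 0, "dy": 0, "dz": 5, "rx": 0, "ry": 0, "rz": 0, "gripper": 100},
  {"dx": 16, "dy": -20, "dz": 5, "rx": 0, "ry": 0, "rz": 8, "gripper": 50},
  {"dx": 16, "dy": -20, "dz": 5, "rx": 0, "ry": 0, "rz": 8, "gripper": 50},
  {"dx": 33.8, "dy": -44.6, "dz": 5, "rx": 0, "ry": 0, "rz": 15.7, "gripper": 50},
  {"dx": 33.8, "dy": -44.6, "dz": 5, "rx": 0, "ry": 0, "rz": 15.7, "gripper": 50},
  {"dx": 33.8, "dy": -44.6, "dz": 5, "rx": 0, "ry": 0, "rz": 15.7, "gripper": 50},
  {"dx": 33.8, "dy": -44.6, "dz": 5, "rx": 0, "ry": 0, "rz": 15.7, "gripper": 50},
  {"dx": 33.8, "dy": -44.6, "dz": 5, "rx": 0, "ry": 0, "rz": 15.7, "gripper": 50},
  {"dx": 33.8, "dy": -44.6, "dz": 5, "rx": 0, "ry": 0, "rz": 15.7, "gripper": 50},
  {"dx": 33.8, "dy": -44.6, "dz": 5, "rx": 0, "ry": 0, "rz": 15.7, "gripper": 50},
  {"dx": 33.8, "dy": -44.6, "dz": 5, "rx": 0, "ry": 0, "rz": 15.7, "gripper": 50},
  {"dx": 33.8, "dy": -44.6, "dz": 5, "rx": 0, "ry": 0, "rz": 15.7, "gripper": 50},
  {"dx": 33.8, "dy": -44.6, "dz": 5, "rx": 0, "ry": 0, "rz": 15.7, "gripper": 50},
  {"dx": 33.8, "dy": -44.6, "dz": 5, "rx": 0, "ry": 0, "rz": 15.7, "gripper": 50},
  {"dx": 33.8, "dy": -44.6, "dz": 5, "rx": 0, "ry": 0, "rz": 15.7, "gripper": 50},
  {"dx": 33.8, "dy": -44.6, "dz": 5, "rx": 0, "ry": 0, "rz": 15.7, "gripper": 50},
])

```text
t: 1.7
eef_pos: [0.5407, 0.0663, 0.2954]
ee_rot: [-0.162, -3.137, -0.0]
force: [-0.4, 0.1, -0.4]
finger_gap: 0.496
gripper_force: 0.0
```

Emit:
apply_moves([
  {"dx": 0, "dy": -0.1, "dz": -5, "rx": 0, "ry": 0, "rz": 0, "gripper": 50},
  {"dx": 0, "dy": -0.1, "dz": -8, "rx": 0, "ry": 0, "rz": 0, "gripper": 50},
  {"dx": 0, "dy": -0.1, "dz": -11.1, "rx": 0, "ry": 0, "rz": 0, "gripper": 50},
  {"dx": 0, "dy": -0.1, "dz": -11.1, "rx": 0, "ry": 0, "rz": 0, "gripper": 0},
  {"dx": 0, "dy": -0.1, "dz": -11.1, "rx": 0, "ry": 0, "rz": 0, "gripper": 0},
  {"dx": 0, "dy": -0.1, "dz": -11.1, "rx": 0, "ry": 0, "rz": 0, "gripper": 0},
  {"dx": 0, "dy": -0.1, "dz": -11.1, "rx": 0, "ry": 0, "rz": 0, "gripper": 0},
  {"dx": 0, "dy": -0.1, "dz": -11.1, "rx": 0, "ry": 0, "rz": 0, "gripper": 0},
  {"dx": 0, "dy": -0.1, "dz": -11.1, "rx": 0, "ry": 0, "rz": 0, "gripper": 0},
  {"dx": 0, "dy": -0.1, "dz": -11.1, "rx": 0, "ry": 0, "rz": 0, "gripper": 0},
])

```text
t: 2.7
eef_pos: [0.5416, 0.0639, 0.1857]
ee_rot: [0.164, 3.136, -0.0]
force: [-4.2, -2.1, 5.0]
finger_gap: 0.089
gripper_force: 59.1
```

```bash
python3 - <<'E'
from h import *
# arc displacement from bar grip at angle a0
a0=np.radians(37)
yv=np.array([.105,.9945])
for a in range(42,114,5):
    A=np.radians(a);s=.22*(np.cos(a0)-np.cos(A))*100;z=.22*(np.sin(A)-np.sin(a0))*100
    print(a,(yv*s).round(1),round(z,1))
grab("scene","pics/s1.png",(230,90,470,290),3)
E
```

```text
42 [0.1 1.2] 1.5
47 [0.3 2.6] 2.8
52 [0.4 4. ] 4.1
57 [0.6 5.6] 5.2
62 [0.8 7.2] 6.2
67 [0.9 8.9] 7.0
72 [ 1.1 10.7] 7.7
77 [ 1.3 12.6] 8.2
82 [ 1.5 14.4] 8.5
87 [ 1.7 16.3] 8.7
92 [ 1.9 18.2] 8.7
97 [ 2.1 20.1] 8.6
102 [ 2.3 22. ] 8.3
107 [ 2.5 23.9] 7.8
112 [ 2.7 25.7] 7.2
```

View pics/s1.png

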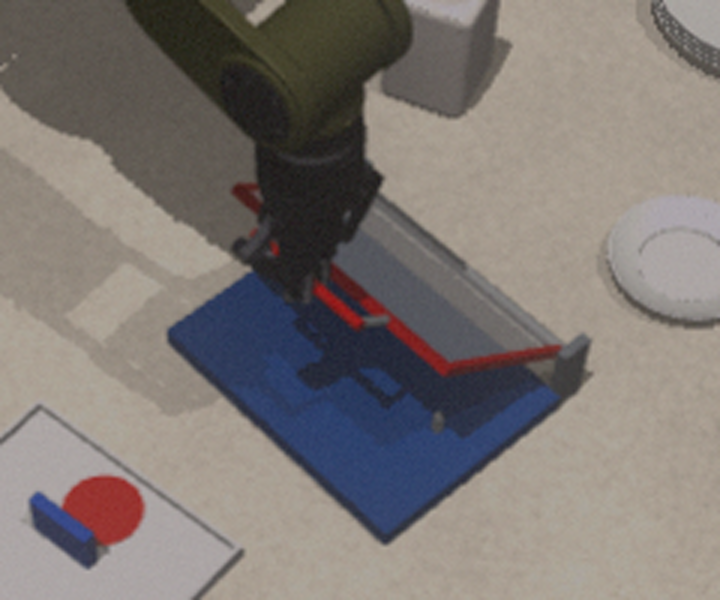

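The bar is held between the fingers (about crop (310,290)). Next I swing it back along the arc.

Emit:
apply_moves([
  {"dx": 0.1, "dy": 1.2, "dz": 1.5, "rx": 0, "ry": 0, "rz": 0, "gripper": 0},
  {"dx": 0.3, "dy": 2.6, "dz": 2.8, "rx": 0, "ry": 0, "rz": 0, "gripper": 0},
  {"dx": 0.4, "dy": 4.0, "dz": 4.1, "rx": 0, "ry": 0, "rz": 0, "gripper": 0},
  {"dx": 0.6, "dy": 5.6, "dz": 5.2, "rx": 0, "ry": 0, "rz": 0, "gripper": 0},
  {"dx": 0.8, "dy": 7.2, "dz": 6.2, "rx": 0, "ry": 0, "rz": 0, "gripper": 0},
  {"dx": 0.9, "dy": 8.9, "dz": 7.0, "rx": 0, "ry": 0, "rz": 0, "gripper": 0},
  {"dx": 1.1, "dy": 10.7, "dz": 7.7, "rx": 0, "ry": 0, "rz": 0, "gripper": 0},
  {"dx": 1.3, "dy": 12.6, "dz": 8.2, "rx": 0, "ry": 0, "rz": 0, "gripper": 0},
  {"dx": 1.5, "dy": 14.4, "dz": 8.5, "rx": 0, "ry": 0, "rz": 0, "gripper": 0},
  {"dx": 1.7, "dy": 16.3, "dz": 8.7, "rx": 0, "ry": 0, "rz": 0, "gripper": 0},
  {"dx": 1.9, "dy": 18.2, "dz": 8.7, "rx": 0, "ry": 0, "rz": 0, "gripper": 0},
  {"dx": 2.1, "dy": 20.1, "dz": 8.6, "rx": 0, "ry": 0, "rz": 0, "gripper": 0},
  {"dx": 2.3, "dy": 22.0, "dz": 8.3, "rx": 0, "ry": 0, "rz": 0, "gripper": 0},
  {"dx": 2.5, "dy": 23.9, "dz": 7.8, "rx": 0, "ry": 0, "rz": 0, "gripper": 0},
  {"dx": 2.6, "dy": 25.0, "dz": 7.5, "rx": 0, "ry": 0, "rz": 0, "gripper": 0},
  {"dx": 2.6, "dy": 25.0, "dz": 7.5, "rx": 0, "ry": 0, "rz": 0, "gripper": 0},
  {"dx": 2.6, "dy": 25.0, "dz": 7.5, "rx": 0, "ry": 0, "rz": 0, "gripper": 0},
])

```text
t: 4.45
eef_pos: [0.5678, 0.315, 0.2606]
ee_rot: [0.163, 3.135, 0.003]
force: [2.9, 2.7, 5.4]
finger_gap: 0.088
gripper_force: 64.9
```

Emit:
apply_moves([
  {"dx": 0, "dy": 0, "dz": 0, "rx": 0, "ry": 0, "rz": 0, "gripper": 50},
  {"dx": 0, "dy": 0, "dz": 0, "rx": 0, "ry": 0, "rz": 0, "gripper": 50},
  {"dx": 0, "dy": 0, "dz": 0, "rx": 0, "ry": 0, "rz": 0, "gripper": 50},
  {"dx": 0, "dy": 0, "dz": 0, "rx": 0, "ry": 0, "rz": 0, "gripper": 50},
  {"dx": 0, "dy": 0, "dz": 3, "rx": 0, "ry": 0, "rz": 0, "gripper": 50},
  {"dx": 0, "dy": 0, "dz": 6, "rx": 0, "ry": 0, "rz": 0, "gripper": 50},
  {"dx": 0, "dy": 0, "dz": 6, "rx": 0, "ry": 0, "rz": 0, "gripper": 50},
  {"dx": -8, "dy": -46.9, "dz": 6, "rx": 0, "ry": 0, "rz": 8.6, "gripper": 50},
  {"dx": -8, "dy": -46.9, "dz": 6, "rx": 0, "ry": 0, "rz": 8.6, "gripper": 50},
  {"dx": -8, "dy": -46.9, "dz": 6, "rx": 0, "ry": 0, "rz": 8.6, "gripper": 50},
  {"dx": -8, "dy": -46.9, "dz": 6, "rx": 0, "ry": 0, "rz": 8.6, "gripper": 50},
  {"dx": -8, "dy": -46.9, "dz": 6, "rx": 0, "ry": 0, "rz": 8.6, "gripper": 50},
  {"dx": -8, "dy": -46.9, "dz": 0, "rx": 0, "ry": 0, "rz": 8.6, "gripper": 50},
  {"dx": -8, "dy": -46.9, "dz": 0, "rx": 0, "ry": 0, "rz": 8.6, "gripper": 50},
  {"dx": -8, "dy": -46.9, "dz": -6, "rx": 0, "ry": 0, "rz": 8.6, "gripper": 50},
  {"dx": -8, "dy": -46.9, "dz": -6, "rx": 0, "ry": 0, "rz": 8.6, "gripper": 50},
  {"dx": -8, "dy": -46.9, "dz": -6, "rx": 0, "ry": 0, "rz": 8.6, "gripper": 50},
  {"dx": -8, "dy": -46.9, "dz": -6, "rx": 0, "ry": 0, "rz": 8.6, "gripper": 50},
  {"dx": -8, "dy": -46.9, "dz": -6, "rx": 0, "ry": 0, "rz": 8.6, "gripper": 50},
])

```text
t: 6.35
eef_pos: [0.4867, -0.1558, 0.1981]
ee_rot: [0.068, -3.139, -0.002]
force: [0.2, -0.3, 0.1]
finger_gap: 0.499
gripper_force: 0.0
```

```bash
python3 - <<'E'
from h import *
im=grab("scene","pics/s2.png",(160,100,460,320),2.6);np.save("s2.npy",im)
im=grab("top","pics/t2.png",(225,180,475,320),3.2);np.save("t2.npy",im)
print(r.sense()["eef_pos"],r.sense()["ee_rot"])
E
```

```text
[ 0.48777824 -0.15440673  0.19993241] [-7.15016677e-02  3.13995642e+00 -2.24856584e-04]
```

View pics/s2.png

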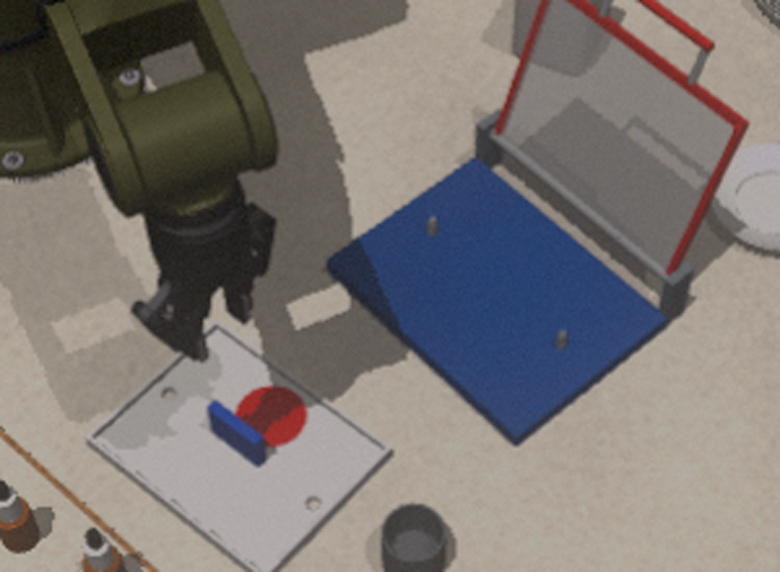

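View pics/t2.png

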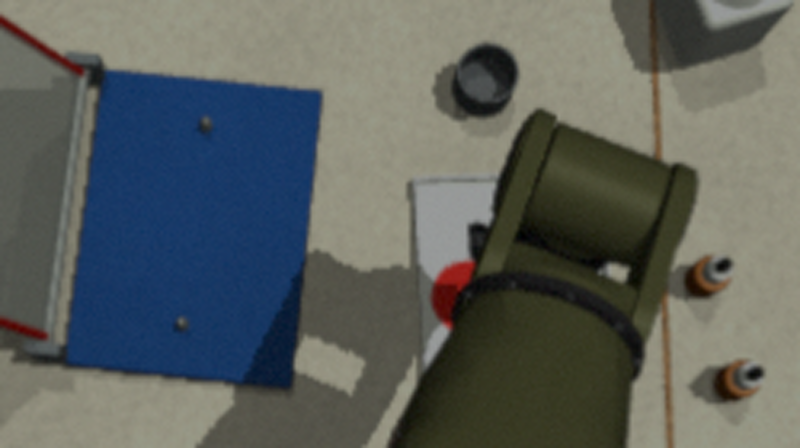

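The screen is right back. The pins are clear at top-crop (205,122) and (181,323), and at scene-crop (432,219) and (561,332).

```bash
python3 - <<'E'
from h import *
for n,P,H in(("top",[(289.1,218.2),(281.6,281)],[(383.7,241),(388,303.7)]),("scene",[(375.8,228),(326.2,184.6)],[(280.8,293.5),(225,251.5)])):
    p=[onz(n,*q,.042) for q in P];h=[onz(n,*q,.007) for q in H]
    for nm,(a,b) in(("pins",p),("holes",h)):
        v=a-b;print(n,nm,((a+b)/2).round(4),"len",round(np.linalg.norm(v),4),"yaw",np.degrees(np.arctan2(v[1],v[0])).round(2))
print(tri(326.2,184.2,281.6,280.9),tri(375.8,227.7,289.1,218.1))
h=cv2.cvtColor(np.load("s2.npy"),cv2.COLOR_RGB2HSV)
m=((h[...,0]>100)&(h[...,0]<125)&(h[...,1]>110)).astype(np.uint8);m[:,270:]=0;m[:240]=0
n,l,s,c=cv2.connectedComponentsWithStats(m);print(s[1:],c[1:])
# tab top corners scene crop
for u,v in((210,405),(264,450)):print(onz("scene",160+u/2.6,100+v/2.6,.052))
E
```

```text
top pins [0.5459 0.129  0.042 ] len 0.1802 yaw -5.63
top holes [ 0.4881 -0.1555  0.007 ] len 0.1804 yaw 2.67
scene pins [0.5486 0.1281 0.042 ] len 0.1786 yaw -5.61
scene holes [ 0.4898 -0.1555  0.007 ] len 0.1799 yaw 2.98
[0.45727836 0.13851976 0.03970786] [0.63633764 0.12038756 0.0409811 ]
[[240 255  21  16 110]] [[249.82727273 262.26363636]]
[ 0.46057643 -0.15879067  0.052     ]
[ 0.52911381 -0.15871542  0.052     ]
```

Emit:
apply_moves([
  {"dx": 0.1, "dy": -0.1, "dz": -5, "rx": 0, "ry": 0, "rz": 0.2, "gripper": 50},
  {"dx": 0.1, "dy": -0.1, "dz": -10, "rx": 0, "ry": 0, "rz": 0.2, "gripper": 50},
  {"dx": 0.1, "dy": -0.1, "dz": -14, "rx": 0, "ry": 0, "rz": 0.2, "gripper": 50},
  {"dx": 0.1, "dy": -0.1, "dz": -16, "rx": 0, "ry": 0, "rz": 0.2, "gripper": 50},
  {"dx": 0.1, "dy": -0.1, "dz": -16.9, "rx": 0, "ry": 0, "rz": 0.2, "gripper": 50},
  {"dx": 0.1, "dy": -0.1, "dz": -16.9, "rx": 0, "ry": 0, "rz": 0.2, "gripper": 50},
  {"dx": 0.1, "dy": -0.1, "dz": -16.9, "rx": 0, "ry": 0, "rz": 0.2, "gripper": 0},
  {"dx": 0.1, "dy": -0.1, "dz": -16.9, "rx": 0, "ry": 0, "rz": 0.2, "gripper": 0},
  {"dx": 0.1, "dy": -0.1, "dz": -16.9, "rx": 0, "ry": 0, "rz": 0.2, "gripper": 0},
  {"dx": 0.1, "dy": -0.1, "dz": -16.9, "rx": 0, "ry": 0, "rz": 0.2, "gripper": 0},
  {"dx": 0.1, "dy": -0.1, "dz": -16.9, "rx": 0, "ry": 0, "rz": 0.2, "gripper": 0},
  {"dx": 0.1, "dy": -0.1, "dz": -16.9, "rx": 0, "ry": 0, "rz": 0.2, "gripper": 0},
  {"dx": 0.1, "dy": -0.1, "dz": -16.9, "rx": 0, "ry": 0, "rz": 0.2, "gripper": 0},
])

```text
t: 7.75
eef_pos: [0.4893, -0.1562, 0.0319]
ee_rot: [-0.077, 3.138, -0.001]
force: [-0.7, 2.1, 6.8]
finger_gap: 0.133
gripper_force: 59.9
```

Emit:
apply_moves([
  {"dx": 0, "dy": 0, "dz": 3, "rx": 0, "ry": 0, "rz": 0, "gripper": 0},
  {"dx": 0, "dy": 0, "dz": 6, "rx": 0, "ry": 0, "rz": 0, "gripper": 0},
  {"dx": 0, "dy": 2, "dz": 8, "rx": 0, "ry": 0, "rz": 0, "gripper": 0},
  {"dx": 1, "dy": 5, "dz": 8, "rx": 0, "ry": 0, "rz": -1, "gripper": 0},
  {"dx": 2, "dy": 8, "dz": 8, "rx": 0, "ry": 0, "rz": -2, "gripper": 0},
  {"dx": 3, "dy": 12, "dz": 8, "rx": 0, "ry": 0, "rz": -3, "gripper": 0},
  {"dx": 4, "dy": 16, "dz": 8, "rx": 0, "ry": 0, "rz": -4, "gripper": 0},
  {"dx": 5, "dy": 20, "dz": 8, "rx": 0, "ry": 0, "rz": -6, "gripper": 0},
  {"dx": 5.5, "dy": 24, "dz": 8, "rx": 0, "ry": 0, "rz": -8, "gripper": 0},
  {"dx": 5.8, "dy": 27, "dz": 8, "rx": 0, "ry": 0, "rz": -8.5, "gripper": 0},
  {"dx": 5.8, "dy": 28.4, "dz": 7, "rx": 0, "ry": 0, "rz": -8.5, "gripper": 0},
  {"dx": 5.8, "dy": 28.4, "dz": 6, "rx": 0, "ry": 0, "rz": -8.5, "gripper": 0},
  {"dx": 5.8, "dy": 28.4, "dz": 6, "rx": 0, "ry": 0, "rz": -8.5, "gripper": 0},
  {"dx": 5.8, "dy": 28.4, "dz": 6, "rx": 0, "ry": 0, "rz": -8.5, "gripper": 0},
])

```text
t: 9.15
eef_pos: [0.5463, 0.1268, 0.0901]
ee_rot: [-0.158, -3.137, 0.001]
force: [1.0, -0.7, -3.6]
finger_gap: 0.13
gripper_force: 59.2
```

```bash
python3 - <<'E'
from h import *
im=grab("scene","pics/s3.png",(270,120,450,280),4.4)
print(r.sense()["eef_pos"],r.sense()["ee_rot"],r.sense()["force"])
E
```

```text
[0.54650954 0.12688792 0.09047049] [-1.58273268e-01 -3.13759634e+00  1.96530017e-04] [ 0.10402724 -0.79644906 -2.82654009]
```

View pics/s3.png

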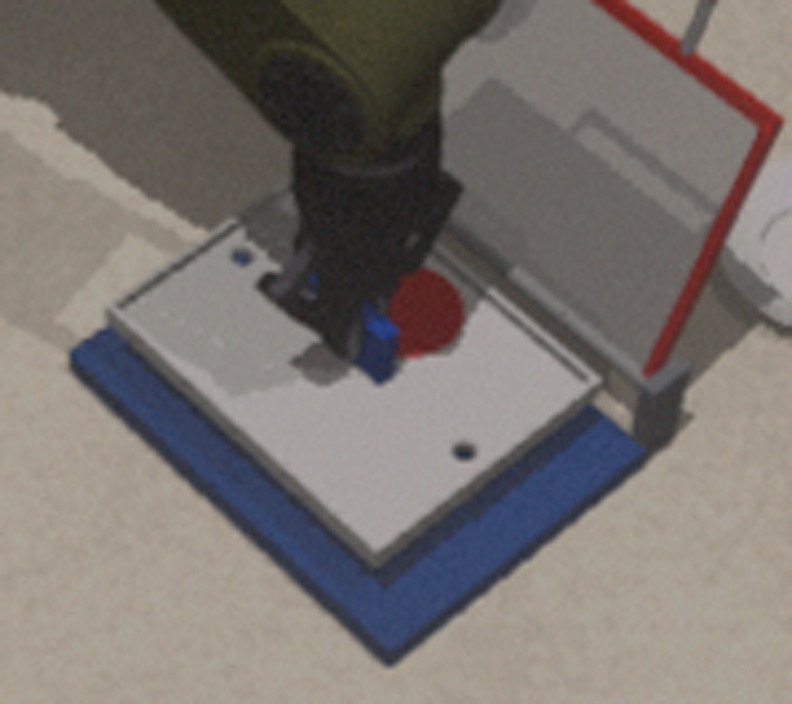

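The tray hovers over the base, with holes at crop (464,451) and (241,257).

```bash
python3 - <<'E'
from h import *
P=[(375.8,228),(326.2,184.6)];H=[(270+464/4.4,120+451/4.4),(270+241/4.4,120+257/4.4)]
p=[onz("scene",*q,.042) for q in P];h=[onz("scene",*q,.0655) for q in H]
for a,b in(p,h):
    v=a-b;print(((a+b)/2).round(4),np.linalg.norm(v).round(4),np.degrees(np.arctan2(v[1],v[0])).round(2))
E
```

```text
[0.5486 0.1281 0.042 ] 0.1786 -5.61
[0.5459 0.1262 0.0655] 0.1803 -5.6
```

Emit:
apply_moves([
  {"dx": 0.16, "dy": 0.18, "dz": 0, "rx": 0, "ry": 0, "rz": 0, "gripper": 0},
  {"dx": 0.16, "dy": 0.18, "dz": -0.6, "rx": 0, "ry": 0, "rz": 0, "gripper": 0},
  {"dx": 0.16, "dy": 0.18, "dz": -1.2, "rx": 0, "ry": 0, "rz": 0, "gripper": 0},
  {"dx": 0.16, "dy": 0.18, "dz": -1.6, "rx": 0, "ry": 0, "rz": 0, "gripper": 0},
  {"dx": 0.16, "dy": 0.18, "dz": -1.8, "rx": 0, "ry": 0, "rz": 0, "gripper": 0},
  {"dx": 0.16, "dy": 0.18, "dz": -2.0, "rx": 0, "ry": 0, "rz": 0, "gripper": 0},
  {"dx": 0.16, "dy": 0.18, "dz": -2.2, "rx": 0, "ry": 0, "rz": 0, "gripper": 0},
  {"dx": 0.16, "dy": 0.18, "dz": -2.2, "rx": 0, "ry": 0, "rz": 0, "gripper": 0},
])

```text
t: 10.0
eef_pos: [0.5481, 0.1297, 0.0682]
ee_rot: [0.156, 3.137, -0.0]
force: [1.2, -0.8, -4.2]
finger_gap: 0.134
gripper_force: 59.3
```

No contact force, so I lower the rest of the way.

Emit:
apply_moves([
  {"dx": 0, "dy": 0, "dz": -0.3, "rx": 0, "ry": 0, "rz": 0, "gripper": 0},
  {"dx": 0, "dy": 0, "dz": -0.6, "rx": 0, "ry": 0, "rz": 0, "gripper": 0},
  {"dx": 0, "dy": 0, "dz": -0.9, "rx": 0, "ry": 0, "rz": 0, "gripper": 0},
  {"dx": 0, "dy": 0, "dz": -1.2, "rx": 0, "ry": 0, "rz": 0, "gripper": 0},
  {"dx": 0, "dy": 0, "dz": -1.3, "rx": 0, "ry": 0, "rz": 0, "gripper": 0},
  {"dx": 0, "dy": 0, "dz": -1.3, "rx": 0, "ry": 0, "rz": 0, "gripper": 0},
])

```text
t: 10.6
eef_pos: [0.5481, 0.1297, 0.0551]
ee_rot: [0.156, 3.138, -0.0]
force: [4.1, -2.8, -4.8]
finger_gap: 0.131
gripper_force: 59.2
```

Emit:
apply_moves([
  {"dx": 0, "dy": 0, "dz": -0.15, "rx": 0, "ry": 0, "rz": 0, "gripper": 0},
  {"dx": 0, "dy": 0, "dz": -0.2, "rx": 0, "ry": 0, "rz": 0, "gripper": 0},
  {"dx": 0, "dy": 0, "dz": -0.2, "rx": 0, "ry": 0, "rz": 0, "gripper": 0},
  {"dx": 0, "dy": 0, "dz": -0.2, "rx": 0, "ry": 0, "rz": 0, "gripper": 40},
  {"dx": 0, "dy": 0, "dz": -0.2, "rx": 0, "ry": 0, "rz": 0, "gripper": 40},
  {"dx": 0, "dy": 0, "dz": -0.2, "rx": 0, "ry": 0, "rz": 0, "gripper": 40},
  {"dx": 0, "dy": 0, "dz": -0.2, "rx": 0, "ry": 0, "rz": 0, "gripper": 40},
  {"dx": 0, "dy": 0, "dz": 4, "rx": 0, "ry": 0, "rz": 0, "gripper": 40},
  {"dx": 0, "dy": 0, "dz": 9, "rx": 0, "ry": 0, "rz": 0, "gripper": 40},
  {"dx": 0, "dy": 0, "dz": 14, "rx": 0, "ry": 0, "rz": 0, "gripper": 40},
  {"dx": -5, "dy": -40, "dz": 14, "rx": 0, "ry": 0, "rz": 0, "gripper": 40},
  {"dx": -5, "dy": -40, "dz": 14, "rx": 0, "ry": 0, "rz": 0, "gripper": 40},
  {"dx": -5, "dy": -40, "dz": 14, "rx": 0, "ry": 0, "rz": 0, "gripper": 40},
  {"dx": -5, "dy": -40, "dz": 14, "rx": 0, "ry": 0, "rz": 0, "gripper": 40},
  {"dx": -5, "dy": -40, "dz": 14, "rx": 0, "ry": 0, "rz": 0, "gripper": 40},
  {"dx": -5, "dy": -40, "dz": 14, "rx": 0, "ry": 0, "rz": 0, "gripper": 40},
  {"dx": -5, "dy": -40, "dz": 14, "rx": 0, "ry": 0, "rz": 0, "gripper": 40},
  {"dx": -5, "dy": -40, "dz": 14, "rx": 0, "ry": 0, "rz": 0, "gripper": 40},
  {"dx": -5, "dy": -40, "dz": 14, "rx": 0, "ry": 0, "rz": 0, "gripper": 40},
])

```text
t: 12.5
eef_pos: [0.4967, -0.2748, 0.195]
ee_rot: [-0.164, -3.137, 0.001]
force: [-0.1, 1.2, 0.2]
finger_gap: 0.401
gripper_force: 0.0
```

```bash
python3 - <<'E'
from h import *
a=get_image("scene")[130:330,150:450];b=get_image("top")[180:320,225:475]
o=np.zeros((600,800,3),np.uint8)
o[:500//1][:0]
A=cv2.resize(a,None,fx=1.45,fy=1.45,interpolation=cv2.INTER_CUBIC);B=cv2.resize(b,None,fx=2.1,fy=2.1,interpolation=cv2.INTER_CUBIC)
o[:A.shape[0],:A.shape[1]]=A;o[300:300+B.shape[0],:B.shape[1]]=B
cv2.imwrite("pics/c4.png",o[...,::-1]);print(r.sense()["eef_pos"],r.sense()["ee_rot"],A.shape,B.shape)
E
```

```text
[ 0.49754301 -0.27107994  0.19493093] [-1.59739422e-01 -3.13705045e+00 -7.14596350e-04] (290, 435, 3) (294, 525, 3)
```

View pics/c4.png

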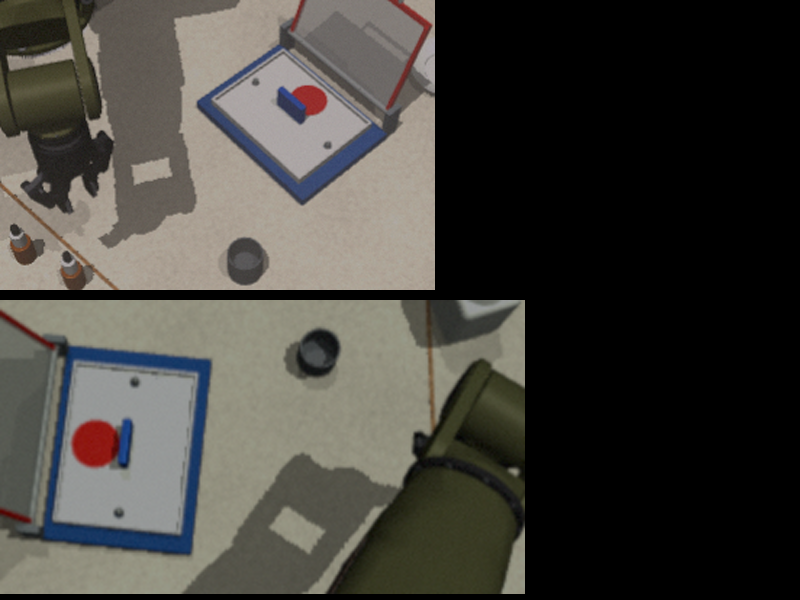

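The tray lies over both pins and looks flush. The cup hasn't moved. Next I go above the cup with the jaws turned to the base's x axis.

Emit:
apply_moves([
  {"dx": 4, "dy": 4, "dz": 0, "rx": 0, "ry": 0, "rz": -8.5, "gripper": 100},
  {"dx": 8, "dy": 7, "dz": 0, "rx": 0, "ry": 0, "rz": -17, "gripper": 100},
  {"dx": 12, "dy": 10, "dz": 0, "rx": 0, "ry": 0, "rz": -25, "gripper": 100},
  {"dx": 16, "dy": 13, "dz": 0, "rx": 0, "ry": 0, "rz": -33, "gripper": 100},
  {"dx": 17.8, "dy": 14, "dz": 0, "rx": 0, "ry": 0, "rz": -41, "gripper": 100},
  {"dx": 17.8, "dy": 14, "dz": 0, "rx": 0, "ry": 0, "rz": -49, "gripper": 100},
  {"dx": 17.8, "dy": 14, "dz": 0, "rx": 0, "ry": 0, "rz": -57, "gripper": 100},
  {"dx": 17.8, "dy": 14, "dz": 0, "rx": 0, "ry": 0, "rz": -65, "gripper": 100},
  {"dx": 17.8, "dy": 14, "dz": 0, "rx": 0, "ry": 0, "rz": -73, "gripper": 100},
  {"dx": 17.8, "dy": 14, "dz": 0, "rx": 0, "ry": 0, "rz": -81, "gripper": 100},
  {"dx": 17.8, "dy": 14, "dz": 0, "rx": 0, "ry": 0, "rz": -89.6, "gripper": 100},
  {"dx": 17.8, "dy": 14, "dz": 0, "rx": 0, "ry": 0, "rz": -89.6, "gripper": 100},
  {"dx": 17.8, "dy": 14, "dz": 0, "rx": 0, "ry": 0, "rz": -89.6, "gripper": 100},
])

```text
t: 13.9
eef_pos: [0.676, -0.129, 0.1953]
ee_rot: [-2.315, -2.123, 0.0]
force: [0.3, 0.2, -0.1]
finger_gap: 0.999
gripper_force: 0.0
```

```bash
python3 - <<'E'
from h import *
im=grab("scene","pics/s5.png",(140,200,360,370),3.5)
print(r.sense()["eef_pos"],r.sense()["ee_rot"])
E
```

```text
[ 0.6760285  -0.12926253  0.19529762] [-2.31612786e+00 -2.12232850e+00 -2.32729406e-05]
```

View pics/s5.png

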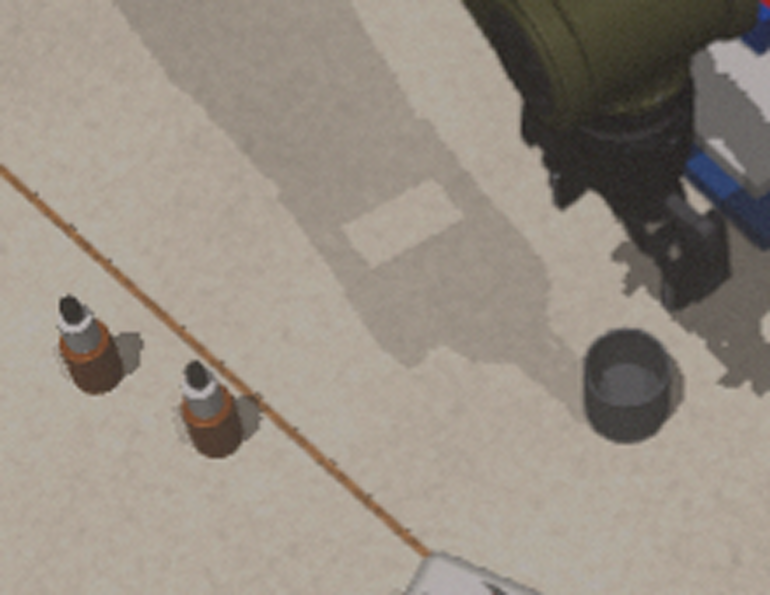

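```bash
python3 - <<'E'
from h import *
S=lambda u,v,z:onz("scene",140+u/3.5,200+v/3.5,z).round(4)
print("cup",S(628,367,.055),"A",S(77,322,.076),S(85,349,.048),"B",S(201,378,.076),S(208,406,.048))
E
```

```text
cup [ 0.682  -0.1302  0.055 ] A [ 0.415  -0.3469  0.076 ] [ 0.4176 -0.3501  0.048 ] B [ 0.5012 -0.3207  0.076 ] [ 0.505  -0.3243  0.048 ]
```

The cup is at crop (628,367) and the bottles at (85,349) and (208,406). I grasp the cup now.

Emit:
apply_moves([
  {"dx": 0.2, "dy": -0.1, "dz": -5, "rx": 0, "ry": 0, "rz": 0, "gripper": 100},
  {"dx": 0.2, "dy": -0.1, "dz": -10, "rx": 0, "ry": 0, "rz": 0, "gripper": 100},
  {"dx": 0.2, "dy": -0.1, "dz": -14, "rx": 0, "ry": 0, "rz": 0, "gripper": 100},
  {"dx": 0.2, "dy": -0.1, "dz": -16.8, "rx": 0, "ry": 0, "rz": 0, "gripper": 100},
  {"dx": 0.2, "dy": -0.1, "dz": -16.8, "rx": 0, "ry": 0, "rz": 0, "gripper": 100},
  {"dx": 0.2, "dy": -0.1, "dz": -16.8, "rx": 0, "ry": 0, "rz": 0, "gripper": 40},
  {"dx": 0.2, "dy": -0.1, "dz": -16.8, "rx": 0, "ry": 0, "rz": 0, "gripper": 40},
  {"dx": 0.2, "dy": -0.1, "dz": -16.8, "rx": 0, "ry": 0, "rz": 0, "gripper": 40},
  {"dx": 0.2, "dy": -0.1, "dz": -16.8, "rx": 0, "ry": 0, "rz": 0, "gripper": 40},
  {"dx": 0.2, "dy": -0.1, "dz": -16.8, "rx": 0, "ry": 0, "rz": 0, "gripper": 40},
  {"dx": 0.2, "dy": -0.1, "dz": -16.8, "rx": 0, "ry": 0, "rz": 0, "gripper": 40},
])

```text
t: 15.05
eef_pos: [0.6793, -0.1315, 0.0304]
ee_rot: [2.319, 2.115, 0.004]
force: [-1.4, -0.0, 7.7]
finger_gap: 0.647
gripper_force: 63.9
```

Emit:
apply_moves([
  {"dx": 0, "dy": 0, "dz": 4, "rx": 0, "ry": 0, "rz": 0, "gripper": 40},
  {"dx": 0, "dy": 0, "dz": 8, "rx": 0, "ry": 0, "rz": 0, "gripper": 40},
  {"dx": -1, "dy": 3, "dz": 10, "rx": 0, "ry": 0, "rz": 0, "gripper": 40},
  {"dx": -3, "dy": 7, "dz": 10, "rx": 0, "ry": 0, "rz": 0, "gripper": 40},
  {"dx": -5, "dy": 11, "dz": 10, "rx": 0, "ry": 0, "rz": 0, "gripper": 40},
  {"dx": -7, "dy": 15, "dz": 10, "rx": 0, "ry": 0, "rz": 0, "gripper": 40},
  {"dx": -9, "dy": 19, "dz": 10, "rx": 0, "ry": 0, "rz": 0, "gripper": 40},
  {"dx": -10, "dy": 23, "dz": 10, "rx": 0, "ry": 0, "rz": 0, "gripper": 40},
  {"dx": -12, "dy": 27, "dz": 10, "rx": 0, "ry": 0, "rz": 0, "gripper": 40},
  {"dx": -12.6, "dy": 29, "dz": 10, "rx": 0, "ry": 0, "rz": 0, "gripper": 40},
  {"dx": -12.6, "dy": 30.1, "dz": 9, "rx": 0, "ry": 0, "rz": 0, "gripper": 40},
  {"dx": -12.6, "dy": 30.1, "dz": 7, "rx": 0, "ry": 0, "rz": 0, "gripper": 40},
  {"dx": -12.6, "dy": 30.1, "dz": 5, "rx": 0, "ry": 0, "rz": 0, "gripper": 40},
  {"dx": -12.6, "dy": 30.1, "dz": 4.2, "rx": 0, "ry": 0, "rz": 0, "gripper": 40},
  {"dx": -12.6, "dy": 30.1, "dz": 4.0, "rx": 0, "ry": 0, "rz": 0, "gripper": 40},
  {"dx": -12.6, "dy": 30.1, "dz": 4.0, "rx": 0, "ry": 0, "rz": 0, "gripper": 40},
])

```text
t: 16.65
eef_pos: [0.5525, 0.1695, 0.0677]
ee_rot: [2.322, 2.116, 0.001]
force: [0.0, 0.2, -1.1]
finger_gap: 0.644
gripper_force: 63.9
```

Emit:
apply_moves([
  {"dx": 0, "dy": 0.1, "dz": -0.3, "rx": 0, "ry": 0, "rz": 0, "gripper": 40},
  {"dx": 0, "dy": 0.1, "dz": -0.5, "rx": 0, "ry": 0, "rz": 0, "gripper": 40},
  {"dx": 0, "dy": 0.1, "dz": -0.7, "rx": 0, "ry": 0, "rz": 0, "gripper": 40},
  {"dx": 0, "dy": 0.1, "dz": -0.7, "rx": 0, "ry": 0, "rz": 0, "gripper": 40},
])

```text
t: 17.05
eef_pos: [0.5521, 0.1708, 0.0604]
ee_rot: [2.322, 2.116, 0.001]
force: [-0.3, 0.0, -0.6]
finger_gap: 0.65
gripper_force: 63.9
```

Emit:
apply_moves([
  {"dx": 0, "dy": 0, "dz": -0.15, "rx": 0, "ry": 0, "rz": 0, "gripper": 40},
  {"dx": 0, "dy": 0, "dz": -0.3, "rx": 0, "ry": 0, "rz": 0, "gripper": 40},
  {"dx": 0, "dy": 0, "dz": -0.3, "rx": 0, "ry": 0, "rz": 0, "gripper": 40},
])

```text
t: 17.35
eef_pos: [0.5522, 0.1709, 0.0601]
ee_rot: [2.321, 2.116, 0.001]
force: [-17.7, -5.3, 33.8]
finger_gap: 0.646
gripper_force: 67.0
```

Emit:
apply_moves([
  {"dx": 0, "dy": 0, "dz": 0.25, "rx": 0, "ry": 0, "rz": 0, "gripper": 40},
  {"dx": 0, "dy": 0, "dz": 0.25, "rx": 0, "ry": 0, "rz": 0, "gripper": 85},
  {"dx": 0, "dy": 0, "dz": 0.25, "rx": 0, "ry": 0, "rz": 0, "gripper": 85},
  {"dx": 0, "dy": 0, "dz": 0.25, "rx": 0, "ry": 0, "rz": 0, "gripper": 85},
  {"dx": 0, "dy": 0, "dz": 3, "rx": 0, "ry": 0, "rz": 0, "gripper": 85},
  {"dx": 0, "dy": 0, "dz": 7, "rx": 0, "ry": 0, "rz": 0, "gripper": 85},
  {"dx": 0, "dy": 0, "dz": 12, "rx": 0, "ry": 0, "rz": 0, "gripper": 85},
  {"dx": -5, "dy": -49.2, "dz": 12, "rx": 0, "ry": 0, "rz": 0, "gripper": 60},
  {"dx": -5, "dy": -49.2, "dz": 12, "rx": 0, "ry": 0, "rz": 0, "gripper": 60},
  {"dx": -5, "dy": -49.2, "dz": 12, "rx": 0, "ry": 0, "rz": 0, "gripper": 60},
  {"dx": -5, "dy": -49.2, "dz": 12, "rx": 0, "ry": 0, "rz": 0, "gripper": 60},
  {"dx": -5, "dy": -49.2, "dz": 12, "rx": 0, "ry": 0, "rz": 0, "gripper": 60},
  {"dx": -5, "dy": -49.2, "dz": 12, "rx": 0, "ry": 0, "rz": 0, "gripper": 60},
  {"dx": -5, "dy": -49.2, "dz": 12, "rx": 0, "ry": 0, "rz": 0, "gripper": 60},
  {"dx": -5, "dy": -49.2, "dz": 12, "rx": 0, "ry": 0, "rz": 0, "gripper": 60},
  {"dx": -5, "dy": -49.2, "dz": 12, "rx": 0, "ry": 0, "rz": 0, "gripper": 60},
  {"dx": -5, "dy": -49.2, "dz": 12, "rx": 0, "ry": 0, "rz": 0, "gripper": 60},
  {"dx": -5, "dy": -49.2, "dz": 12, "rx": 0, "ry": 0, "rz": 0, "gripper": 60},
])

```text
t: 19.15
eef_pos: [0.5007, -0.3257, 0.1766]
ee_rot: [-2.327, -2.111, 0.001]
force: [-0.0, 0.6, 0.3]
finger_gap: 0.602
gripper_force: 0.0
```

```bash
python3 - <<'E'
from h import *
im=grab("scene","pics/s6.png",(140,120,460,350),2.45)
print(r.sense()["eef_pos"],r.sense()["ee_rot"])
E
```

```text
[ 0.50116308 -0.3232611   0.17650609] [-2.32475178e+00 -2.11187490e+00  4.07832646e-04]
```

View pics/s6.png

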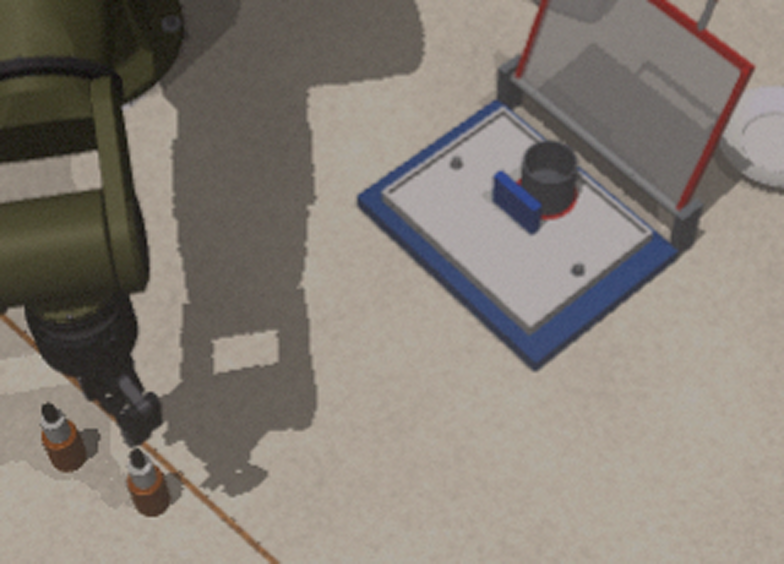

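The cup stands upright on the disc, at crop (550,180). I grasp the nearer bottle by its collar.

Emit:
apply_moves([
  {"dx": 0.1, "dy": 0.1, "dz": -4, "rx": 0, "ry": 0, "rz": 0, "gripper": 60},
  {"dx": 0.1, "dy": 0.1, "dz": -8, "rx": 0, "ry": 0, "rz": 0, "gripper": 60},
  {"dx": 0.1, "dy": 0.1, "dz": -11, "rx": 0, "ry": 0, "rz": 0, "gripper": 60},
  {"dx": 0.1, "dy": 0.1, "dz": -11, "rx": 0, "ry": 0, "rz": 0, "gripper": 60},
  {"dx": 0.1, "dy": 0.1, "dz": -11, "rx": 0, "ry": 0, "rz": 0, "gripper": 10},
  {"dx": 0.1, "dy": 0.1, "dz": -11, "rx": 0, "ry": 0, "rz": 0, "gripper": 10},
  {"dx": 0.1, "dy": 0.1, "dz": -11, "rx": 0, "ry": 0, "rz": 0, "gripper": 10},
  {"dx": 0.1, "dy": 0.1, "dz": -11, "rx": 0, "ry": 0, "rz": 0, "gripper": 10},
  {"dx": 0.1, "dy": 0.1, "dz": -11, "rx": 0, "ry": 0, "rz": 0, "gripper": 10},
  {"dx": 0.1, "dy": 0.1, "dz": -11, "rx": 0, "ry": 0, "rz": 0, "gripper": 10},
  {"dx": 0.1, "dy": 0.1, "dz": -11, "rx": 0, "ry": 0, "rz": 0, "gripper": 10},
])

```text
t: 20.3
eef_pos: [0.5039, -0.3207, 0.0694]
ee_rot: [2.319, 2.114, 0.001]
force: [0.0, 1.5, 8.7]
finger_gap: 0.233
gripper_force: 58.7
```

Emit:
apply_moves([
  {"dx": 0, "dy": 0, "dz": 4, "rx": 0, "ry": 0, "rz": 0, "gripper": 10},
  {"dx": 0, "dy": 0, "dz": 8, "rx": 0, "ry": 0, "rz": 0, "gripper": 10},
  {"dx": 1, "dy": 3, "dz": 10, "rx": 0, "ry": 0, "rz": 0, "gripper": 10},
  {"dx": 2, "dy": 7, "dz": 10, "rx": 0, "ry": 0, "rz": 0, "gripper": 10},
  {"dx": 3, "dy": 11, "dz": 10, "rx": 0, "ry": 0, "rz": 0, "gripper": 10},
  {"dx": 4, "dy": 15, "dz": 10, "rx": 0, "ry": 0, "rz": 0, "gripper": 10},
  {"dx": 5, "dy": 19, "dz": 10, "rx": 0, "ry": 0, "rz": 0, "gripper": 10},
  {"dx": 6, "dy": 23, "dz": 10, "rx": 0, "ry": 0, "rz": 0, "gripper": 10},
  {"dx": 7, "dy": 27, "dz": 10, "rx": 0, "ry": 0, "rz": 0, "gripper": 10},
  {"dx": 8, "dy": 31, "dz": 10, "rx": 0, "ry": 0, "rz": 0, "gripper": 10},
  {"dx": 9, "dy": 35, "dz": 10, "rx": 0, "ry": 0, "rz": 0, "gripper": 10},
  {"dx": 9, "dy": 38, "dz": 10, "rx": 0, "ry": 0, "rz": 0, "gripper": 10},
  {"dx": 9, "dy": 40, "dz": 9, "rx": 0, "ry": 0, "rz": 0, "gripper": 10},
  {"dx": 9, "dy": 40.5, "dz": 7, "rx": 0, "ry": 0, "rz": 0, "gripper": 10},
  {"dx": 9, "dy": 40.5, "dz": 5, "rx": 0, "ry": 0, "rz": 0, "gripper": 10},
  {"dx": 9, "dy": 40.5, "dz": 4, "rx": 0, "ry": 0, "rz": 0, "gripper": 10},
  {"dx": 9, "dy": 40.5, "dz": 3.6, "rx": 0, "ry": 0, "rz": 0, "gripper": 10},
  {"dx": 9, "dy": 40.5, "dz": 3.4, "rx": 0, "ry": 0, "rz": 0, "gripper": 10},
  {"dx": 9, "dy": 40.5, "dz": 3.4, "rx": 0, "ry": 0, "rz": 0, "gripper": 10},
])

```text
t: 22.2
eef_pos: [0.5933, 0.0846, 0.102]
ee_rot: [2.322, 2.115, 0.001]
force: [0.5, -0.9, -1.7]
finger_gap: 0.229
gripper_force: 59.1
```

Emit:
apply_moves([
  {"dx": 0, "dy": 0, "dz": -0.15, "rx": 0, "ry": 0, "rz": 0, "gripper": 10},
  {"dx": 0, "dy": 0, "dz": -0.3, "rx": 0, "ry": 0, "rz": 0, "gripper": 10},
  {"dx": 0, "dy": 0, "dz": -0.3, "rx": 0, "ry": 0, "rz": 0, "gripper": 10},
])

```text
t: 22.5
eef_pos: [0.5935, 0.0848, 0.0995]
ee_rot: [2.321, 2.115, 0.002]
force: [-2.3, -0.6, 6.3]
finger_gap: 0.236
gripper_force: 60.2
```

Emit:
apply_moves([
  {"dx": 0, "dy": 0, "dz": 0, "rx": 0, "ry": 0, "rz": 0, "gripper": 50},
  {"dx": 0, "dy": 0, "dz": 0, "rx": 0, "ry": 0, "rz": 0, "gripper": 50},
  {"dx": 0, "dy": 0, "dz": 0, "rx": 0, "ry": 0, "rz": 0, "gripper": 50},
  {"dx": 0, "dy": 0, "dz": 0, "rx": 0, "ry": 0, "rz": 0, "gripper": 50},
  {"dx": 0, "dy": 0, "dz": 3, "rx": 0, "ry": 0, "rz": 0, "gripper": 50},
  {"dx": 0, "dy": 0, "dz": 7, "rx": 0, "ry": 0, "rz": 0, "gripper": 50},
  {"dx": 0, "dy": 0, "dz": 9, "rx": 0, "ry": 0, "rz": 0, "gripper": 50},
  {"dx": -18, "dy": -43.1, "dz": 9, "rx": 0, "ry": 0, "rz": 0, "gripper": 60},
  {"dx": -18, "dy": -43.1, "dz": 9, "rx": 0, "ry": 0, "rz": 0, "gripper": 60},
  {"dx": -18, "dy": -43.1, "dz": 9, "rx": 0, "ry": 0, "rz": 0, "gripper": 60},
  {"dx": -18, "dy": -43.1, "dz": 9, "rx": 0, "ry": 0, "rz": 0, "gripper": 60},
  {"dx": -18, "dy": -43.1, "dz": 9, "rx": 0, "ry": 0, "rz": 0, "gripper": 60},
  {"dx": -18, "dy": -43.1, "dz": 9, "rx": 0, "ry": 0, "rz": 0, "gripper": 60},
  {"dx": -18, "dy": -43.1, "dz": 9, "rx": 0, "ry": 0, "rz": 0, "gripper": 60},
  {"dx": -18, "dy": -43.1, "dz": 9, "rx": 0, "ry": 0, "rz": 0, "gripper": 60},
  {"dx": -18, "dy": -43.1, "dz": 9, "rx": 0, "ry": 0, "rz": 0, "gripper": 60},
  {"dx": -18, "dy": -43.1, "dz": 9, "rx": 0, "ry": 0, "rz": 0, "gripper": 60},
  {"dx": -18, "dy": -43.1, "dz": 9, "rx": 0, "ry": 0, "rz": 0, "gripper": 60},
  {"dx": -18, "dy": -43.1, "dz": 9, "rx": 0, "ry": 0, "rz": 0, "gripper": 60},
])

```text
t: 24.4
eef_pos: [0.4132, -0.3456, 0.1881]
ee_rot: [-2.322, -2.116, -0.0]
force: [0.5, -0.2, -0.4]
finger_gap: 0.597
gripper_force: 0.0
```

```bash
python3 - <<'E'
from h import *
im=grab("scene","pics/s7.png",(120,120,460,350),2.35)
print(r.sense()["eef_pos"])
E
```

```text
[ 0.41348938 -0.34514147  0.1882104 ]
```

View pics/s7.png

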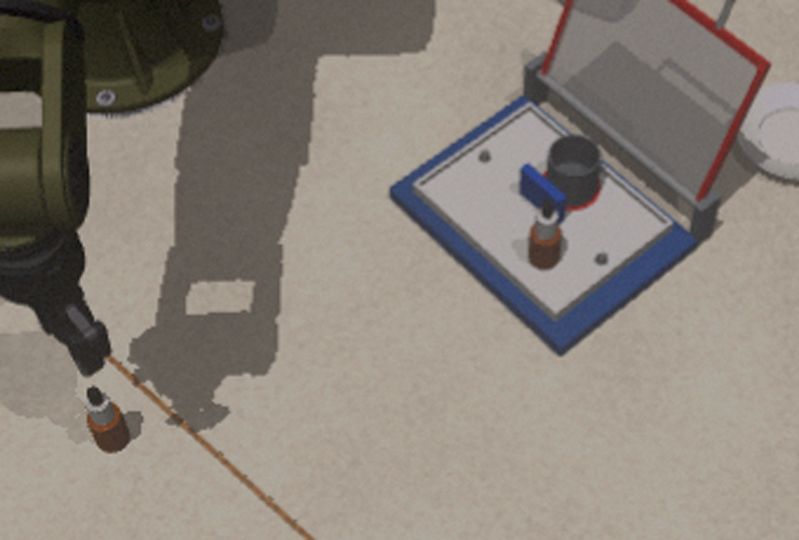

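The first bottle stands upright on the tray, at crop (545,240). Now the second.

Emit:
apply_moves([
  {"dx": 0, "dy": -0.1, "dz": -4, "rx": 0, "ry": 0, "rz": 0, "gripper": 60},
  {"dx": 0, "dy": -0.1, "dz": -8, "rx": 0, "ry": 0, "rz": 0, "gripper": 60},
  {"dx": 0, "dy": -0.1, "dz": -12.1, "rx": 0, "ry": 0, "rz": 0, "gripper": 60},
  {"dx": 0, "dy": -0.1, "dz": -12.1, "rx": 0, "ry": 0, "rz": 0, "gripper": 60},
  {"dx": 0, "dy": -0.1, "dz": -12.1, "rx": 0, "ry": 0, "rz": 0, "gripper": 10},
  {"dx": 0, "dy": -0.1, "dz": -12.1, "rx": 0, "ry": 0, "rz": 0, "gripper": 10},
  {"dx": 0, "dy": -0.1, "dz": -12.1, "rx": 0, "ry": 0, "rz": 0, "gripper": 10},
  {"dx": 0, "dy": -0.1, "dz": -12.1, "rx": 0, "ry": 0, "rz": 0, "gripper": 10},
  {"dx": 0, "dy": -0.1, "dz": -12.1, "rx": 0, "ry": 0, "rz": 0, "gripper": 10},
  {"dx": 0, "dy": -0.1, "dz": -12.1, "rx": 0, "ry": 0, "rz": 0, "gripper": 10},
  {"dx": 0, "dy": -0.1, "dz": -12.1, "rx": 0, "ry": 0, "rz": 0, "gripper": 10},
])

```text
t: 25.55
eef_pos: [0.414, -0.348, 0.0696]
ee_rot: [2.319, 2.113, 0.001]
force: [-0.3, 1.3, 8.3]
finger_gap: 0.233
gripper_force: 58.8
```

Emit:
apply_moves([
  {"dx": 0, "dy": 0, "dz": 4, "rx": 0, "ry": 0, "rz": 0, "gripper": 10},
  {"dx": 0, "dy": 0, "dz": 8, "rx": 0, "ry": 0, "rz": 0, "gripper": 10},
  {"dx": 0, "dy": 3, "dz": 10, "rx": 0, "ry": 0, "rz": 0, "gripper": 10},
  {"dx": 1, "dy": 7, "dz": 10, "rx": 0, "ry": 0, "rz": 0, "gripper": 10},
  {"dx": 2, "dy": 11, "dz": 10, "rx": 0, "ry": 0, "rz": 0, "gripper": 10},
  {"dx": 3, "dy": 15, "dz": 10, "rx": 0, "ry": 0, "rz": 0, "gripper": 10},
  {"dx": 4, "dy": 19, "dz": 10, "rx": 0, "ry": 0, "rz": 0, "gripper": 10},
  {"dx": 5, "dy": 23, "dz": 10, "rx": 0, "ry": 0, "rz": 0, "gripper": 10},
  {"dx": 6, "dy": 27, "dz": 10, "rx": 0, "ry": 0, "rz": 0, "gripper": 10},
  {"dx": 7, "dy": 31, "dz": 10, "rx": 0, "ry": 0, "rz": 0, "gripper": 10},
  {"dx": 8, "dy": 35, "dz": 10, "rx": 0, "ry": 0, "rz": 0, "gripper": 10},
  {"dx": 8, "dy": 39, "dz": 10, "rx": 0, "ry": 0, "rz": 0, "gripper": 10},
  {"dx": 8, "dy": 42.5, "dz": 9, "rx": 0, "ry": 0, "rz": 0, "gripper": 10},
  {"dx": 8, "dy": 44, "dz": 7.5, "rx": 0, "ry": 0, "rz": 0, "gripper": 10},
  {"dx": 8, "dy": 44, "dz": 5, "rx": 0, "ry": 0, "rz": 0, "gripper": 10},
  {"dx": 8, "dy": 44, "dz": 4, "rx": 0, "ry": 0, "rz": 0, "gripper": 10},
  {"dx": 8, "dy": 44, "dz": 3.6, "rx": 0, "ry": 0, "rz": 0, "gripper": 10},
  {"dx": 8, "dy": 44, "dz": 3.3, "rx": 0, "ry": 0, "rz": 0, "gripper": 10},
  {"dx": 8, "dy": 44, "dz": 3.1, "rx": 0, "ry": 0, "rz": 0, "gripper": 10},
  {"dx": 8, "dy": 44, "dz": 3.1, "rx": 0, "ry": 0, "rz": 0, "gripper": 10},
])

```text
t: 27.55
eef_pos: [0.4937, 0.0926, 0.0997]
ee_rot: [2.322, 2.115, 0.003]
force: [-2.1, 0.0, 6.5]
finger_gap: 0.231
gripper_force: 60.0
```

Emit:
apply_moves([
  {"dx": 0, "dy": 0, "dz": 0, "rx": 0, "ry": 0, "rz": 0, "gripper": 50},
  {"dx": 0, "dy": 0, "dz": 0, "rx": 0, "ry": 0, "rz": 0, "gripper": 50},
  {"dx": 0, "dy": 0, "dz": 0, "rx": 0, "ry": 0, "rz": 0, "gripper": 50},
  {"dx": 0, "dy": 0, "dz": 0, "rx": 0, "ry": 0, "rz": 0, "gripper": 50},
  {"dx": 0, "dy": 0, "dz": 3, "rx": 0, "ry": 0, "rz": 0, "gripper": 50},
  {"dx": 0, "dy": 0, "dz": 7, "rx": 0, "ry": 0, "rz": 0, "gripper": 50},
  {"dx": 0, "dy": 0, "dz": 12, "rx": 0, "ry": 0, "rz": 8, "gripper": 50},
  {"dx": 0, "dy": 0, "dz": 17, "rx": 0, "ry": 0, "rz": 16, "gripper": 50},
  {"dx": 0, "dy": 0, "dz": 21, "rx": 0, "ry": 0, "rz": 24, "gripper": 50},
  {"dx": 0, "dy": 0, "dz": 25, "rx": 0, "ry": 0, "rz": 32, "gripper": 50},
  {"dx": 0, "dy": 0, "dz": 25, "rx": 0, "ry": 0, "rz": 40, "gripper": 50},
  {"dx": 0, "dy": 0, "dz": 25, "rx": 0, "ry": 0, "rz": 48, "gripper": 50},
  {"dx": 0, "dy": 0, "dz": 25, "rx": 0, "ry": 0, "rz": 56, "gripper": 50},
  {"dx": 0, "dy": 0, "dz": 25, "rx": 0, "ry": 0, "rz": 64, "gripper": 50},
  {"dx": 0, "dy": 0, "dz": 25, "rx": 0, "ry": 0, "rz": 72, "gripper": 50},
  {"dx": 0, "dy": 0, "dz": 25, "rx": 0, "ry": 0, "rz": 80, "gripper": 50},
  {"dx": 0, "dy": 0, "dz": 25, "rx": 0, "ry": 0, "rz": 88, "gripper": 50},
  {"dx": 0, "dy": 0, "dz": 25, "rx": 0, "ry": 0, "rz": 89.6, "gripper": 50},
  {"dx": 0, "dy": 0, "dz": 25, "rx": 0, "ry": 0, "rz": 89.6, "gripper": 50},
])

```text
t: 29.45
eef_pos: [0.493, 0.0928, 0.3482]
ee_rot: [-0.16, -3.137, 0.0]
force: [-0.3, 0.3, 0.6]
finger_gap: 0.502
gripper_force: 0.0
```

```bash
python3 - <<'E'
from h import *
im=grab("scene","pics/s8.png",(270,110,450,280),3.5);np.save("s8.npy",im);np.save("t8.npy",get_image("top"))
s=r.sense();print(s["t"],s["eef_pos"],s["ee_rot"],s["qpos"])
E
```

```text
29.55 [0.49298344 0.09279445 0.34826959] [ 1.61306874e-01  3.13744619e+00 -5.47380674e-06] [ 1.13029732e-01  1.30818037e-01  1.48883492e+00 -3.85628671e-06
  1.52193777e+00 -1.35503000e+00]
```

View pics/s8.png

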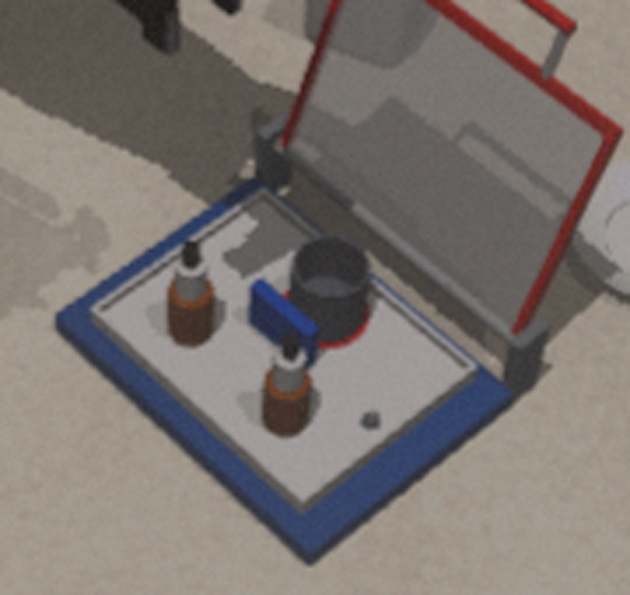

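Both bottles and the cup stand upright on the tray, and the screen is still back. I check the cup's offset and the bar's position.

```bash
python3 - <<'E'
from h import *
c=onz("scene",270+330/3.5,110+266/3.5,.085);b=np.array([.547,.1286]);a=np.radians(-5.6);R=np.array([[np.cos(a),np.sin(a)],[-np.sin(a),np.cos(a)]])
print("cup in base",R@(c[:2]-b))
im=np.load("t8.npy");h=cv2.cvtColor(im,cv2.COLOR_RGB2HSV)
m=((h[...,0]<6)|(h[...,0]>172))&(h[...,1]>140)&(h[...,2]>80)
n,l,s,cc=cv2.connectedComponentsWithStats(m[150:330,180:300].astype(np.uint8))
for i in range(1,n):
    if s[i][4]>15:print(s[i],cc[i]+[180,150],onz("top",*(cc[i]+[180,150]),.2606))
print(proj("top",[.568,.3165,.2606]))
E
```

```text
cup in base [0.00246481 0.04296589]
[ 34  31  31  24 109] [220.35779817 191.81651376] [0.64467771 0.27639157 0.2606    ]
[ 18  49  10  48 170] [202.28235294 222.94705882] [0.56602984 0.31654647 0.2606    ]
[ 23  56  15  72 290] [209.30344828 241.37931034] [0.52061821 0.29720537 0.2606    ]
[ 89 105   9   5  22] [273.18181818 257.45454545] [0.48235231 0.14309262 0.2606    ]
[202.34519695 222.15568451]
```

Emit:
apply_moves([
  {"dx": 2, "dy": 5, "dz": 0, "rx": 0, "ry": 0, "rz": 0, "gripper": 50},
  {"dx": 4, "dy": 10, "dz": 0, "rx": 0, "ry": 0, "rz": 0, "gripper": 50},
  {"dx": 6, "dy": 15, "dz": 0, "rx": 0, "ry": 0, "rz": 0, "gripper": 50},
  {"dx": 7.4, "dy": 19, "dz": 0, "rx": 0, "ry": 0, "rz": 0, "gripper": 50},
  {"dx": 7.4, "dy": 22.3, "dz": 0, "rx": 0, "ry": 0, "rz": 0, "gripper": 50},
  {"dx": 7.4, "dy": 22.3, "dz": 0, "rx": 0, "ry": 0, "rz": 0, "gripper": 50},
  {"dx": 7.4, "dy": 22.3, "dz": -3, "rx": 0, "ry": 0, "rz": 0, "gripper": 50},
  {"dx": 7.4, "dy": 22.3, "dz": -6, "rx": 0, "ry": 0, "rz": 0, "gripper": 50},
  {"dx": 7.4, "dy": 22.3, "dz": -8.7, "rx": 0, "ry": 0, "rz": 0, "gripper": 50},
  {"dx": 7.4, "dy": 22.3, "dz": -8.7, "rx": 0, "ry": 0, "rz": 0, "gripper": 50},
  {"dx": 7.4, "dy": 22.3, "dz": -8.7, "rx": 0, "ry": 0, "rz": 0, "gripper": 0},
  {"dx": 7.4, "dy": 22.3, "dz": -8.7, "rx": 0, "ry": 0, "rz": 0, "gripper": 0},
  {"dx": 7.4, "dy": 22.3, "dz": -8.7, "rx": 0, "ry": 0, "rz": 0, "gripper": 0},
  {"dx": 7.4, "dy": 22.3, "dz": -8.7, "rx": 0, "ry": 0, "rz": 0, "gripper": 0},
  {"dx": 7.4, "dy": 22.3, "dz": -8.7, "rx": 0, "ry": 0, "rz": 0, "gripper": 0},
  {"dx": 7.4, "dy": 22.3, "dz": -8.7, "rx": 0, "ry": 0, "rz": 0, "gripper": 0},
  {"dx": 7.4, "dy": 22.3, "dz": -8.7, "rx": 0, "ry": 0, "rz": 0, "gripper": 0},
])

```text
t: 31.25
eef_pos: [0.5675, 0.316, 0.2634]
ee_rot: [0.156, 3.135, 0.003]
force: [0.5, 0.4, 6.0]
finger_gap: 0.088
gripper_force: 58.8
```

Emit:
apply_moves([
  {"dx": -0.1, "dy": -1.0, "dz": 0.35, "rx": 0, "ry": 0, "rz": 0, "gripper": 0},
  {"dx": -0.2, "dy": -2.0, "dz": 0.65, "rx": 0, "ry": 0, "rz": 0, "gripper": 0},
  {"dx": -0.3, "dy": -3.0, "dz": 0.9, "rx": 0, "ry": 0, "rz": 0, "gripper": 0},
  {"dx": -0.4, "dy": -4.0, "dz": 1.1, "rx": 0, "ry": 0, "rz": 0, "gripper": 0},
  {"dx": -0.5, "dy": -5.0, "dz": 1.25, "rx": 0, "ry": 0, "rz": 0, "gripper": 0},
  {"dx": -0.6, "dy": -6.0, "dz": 1.35, "rx": 0, "ry": 0, "rz": 0, "gripper": 0},
  {"dx": -0.7, "dy": -7.0, "dz": 1.4, "rx": 0, "ry": 0, "rz": 0, "gripper": 0},
  {"dx": -0.75, "dy": -7.6, "dz": 1.4, "rx": 0, "ry": 0, "rz": 0, "gripper": 0},
  {"dx": -0.75, "dy": -7.6, "dz": 1.4, "rx": 0, "ry": 0, "rz": 0, "gripper": 0},
  {"dx": -0.75, "dy": -7.6, "dz": 1.4, "rx": 0, "ry": 0, "rz": 0, "gripper": 0},
])

```text
t: 32.25
eef_pos: [0.5599, 0.2395, 0.2774]
ee_rot: [0.157, 3.135, 0.001]
force: [-1.0, -1.7, 10.5]
finger_gap: 0.09
gripper_force: 62.3
```

Emit:
apply_moves([
  {"dx": 0, "dy": 0, "dz": 0, "rx": 0, "ry": 0, "rz": 0, "gripper": 50},
  {"dx": 0, "dy": 0, "dz": 0, "rx": 0, "ry": 0, "rz": 0, "gripper": 50},
  {"dx": 0, "dy": 0, "dz": 0, "rx": 0, "ry": 0, "rz": 0, "gripper": 50},
  {"dx": 0, "dy": 0, "dz": 0, "rx": 0, "ry": 0, "rz": 0, "gripper": 50},
  {"dx": 0, "dy": 0, "dz": 3, "rx": 0, "ry": 0, "rz": 0, "gripper": 50},
  {"dx": 0, "dy": 0, "dz": 6, "rx": 0, "ry": 0, "rz": 0, "gripper": 50},
  {"dx": 0, "dy": 0, "dz": 9, "rx": 0, "ry": 0, "rz": 0, "gripper": 50},
  {"dx": -15, "dy": -25, "dz": 9, "rx": 0, "ry": 0, "rz": 0, "gripper": 50},
  {"dx": -15, "dy": -25, "dz": 9, "rx": 0, "ry": 0, "rz": 0, "gripper": 50},
  {"dx": -15, "dy": -25, "dz": 9, "rx": 0, "ry": 0, "rz": 0, "gripper": 50},
  {"dx": -15, "dy": -40, "dz": 9, "rx": 0, "ry": 0, "rz": 0, "gripper": 50},
  {"dx": -15, "dy": -40, "dz": 9, "rx": 0, "ry": 0, "rz": 0, "gripper": 50},
  {"dx": -15, "dy": -40, "dz": 9, "rx": 0, "ry": 0, "rz": 0, "gripper": 50},
  {"dx": -15, "dy": -40, "dz": 9, "rx": 0, "ry": 0, "rz": 0, "gripper": 50},
  {"dx": -15, "dy": -40, "dz": 9, "rx": 0, "ry": 0, "rz": 0, "gripper": 50},
  {"dx": -15, "dy": -40, "dz": 9, "rx": 0, "ry": 0, "rz": 0, "gripper": 50},
  {"dx": -15, "dy": -40, "dz": 9, "rx": 0, "ry": 0, "rz": 0, "gripper": 50},
])

```text
t: 33.95
eef_pos: [0.4085, -0.1629, 0.3652]
ee_rot: [-0.163, -3.137, 0.001]
force: [0.7, 0.4, 0.1]
finger_gap: 0.504
gripper_force: 0.0
```

```bash
python3 - <<'E'
from h import *
a=get_image("scene")[60:280,260:460];im=get_image("top");b=im[170:330,190:340]
A=cv2.resize(a,None,fx=2,fy=2);B=cv2.resize(b,None,fx=2.6,fy=2.6)
o=np.zeros((450,800,3),np.uint8);o[:440,:400]=A;o[:416,405:405+390]=B
cv2.imwrite("pics/f.png",o[...,::-1])
h=cv2.cvtColor(im,cv2.COLOR_RGB2HSV);m=((h[...,0]<6)|(h[...,0]>172))&(h[...,1]>140)&(h[...,2]>80)
n,l,s,cc=cv2.connectedComponentsWithStats(m[150:330,180:300].astype(np.uint8))
for i in range(1,n):
    if s[i][4]>15:print(s[i],cc[i]+[180,150],onz("top",*(cc[i]+[180,150]),.275))
print(r.sense()["eef_pos"])
E
```

```text
[ 48  32  16  67 371] [234.78436658 219.49865229] [0.57123851 0.23574166 0.275     ]
[ 47 102   7  25  97] [229.75257732 264.39175258] [0.46266946 0.24328488 0.275     ]
[ 86 105  12   4  19] [272.68421053 257.10526316] [0.4805502  0.14299514 0.275     ]
[ 0.40937523 -0.16037525  0.36526153]
```

View pics/f.png

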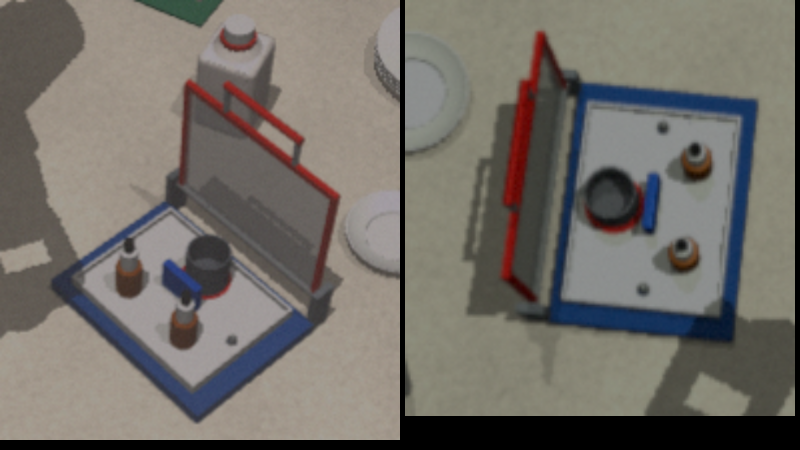

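The screen stands upright, with the bar above the hinge. The tray is flush, and the cup and both bottles are upright on it. I hand the job in.

```bash
python3 -c "
from h import *
print(onz('top',233.1,225,.275));print(r.sign_off())"
```

```text
[0.55770278 0.23922017 0.275     ]
the job is handed in; nothing more can be done
None
```

I handed the job in at about 34 s of robot time: the last pictures show the tray flush over both pins, the cup on the red disc, both bottles upright on the tray and the screen upright; no verdict was returned.

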